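Load a short guide bar into the bar dresser

TASK

Slide the short guide bar flat along the bench, nose first, into the channel of the bar dresser and under its clear guard until the nose is fully home against the stop. Only then swing the keeper arm right across behind the bar's tail, and let go. Leave the other things on the bench where they are.

Things in the scene. Friction and masses are not known exactly. Their poses are not given: they have to be found in the camera images.
- bar_mid (a point): Centre (half-way up) of the short steel guide bar of a pruning saw, loose, lying flat: 190 mm long, 46 mm wide, 8 mm thick, 0.25 kg or so; parallel long edges, square tail with a dark slot, half-round nose. x runs along it towards the nose, y across it, z up. (A second, longer bar, 340 x 62 mm, is not part of the job.)
- bar_nose (a point): Tip of the short bar's round nose, half-way up, 95 mm from its centre along +x.
- bar_tail (a point): Middle of the short bar's square tail end, half-way up, 95 mm from its centre along -x. The last 35 mm of the tail stay free of the channel when the bar is home, so it can be held there by its two long edges.
- dresser: Guide-bar dresser fixed to the bench: grey housing 145 x 150 mm, 86 mm tall, dark motor drum on top. Origin on the bench, on the channel's centre line, straight below the clear guard's front edge; x points inwards along the channel, y left, z up. The bar slides on the bench itself (no raised floor). With the bar home its tail end is at x = 15 mm, under the guard.
- channel_mouth (a point): On the bench where the straight channel begins, x = 80 mm in the dresser's frame. Channel: 52 mm wide between rails 14 mm high, x = 80 to 205 mm, roofed by the housing 14 mm above the bench; a flat stop for the nose at x = 205 mm, hidden inside; before the channel, slanted lead-ins from x = 46 to 82 mm, about 83 mm apart at the front.
- guard_edge (a point): Middle of the front edge of the clear guard, on its underside, 75 mm above the bench. Flat plate 4 mm thick (top at 79 mm), x = 0 to 80 mm, y = -75 to 75 mm, nothing under its front corners. To hold the bar's tail under it, the tool must lean back about 40 degrees, out of the mouth.
- keeper (a joint): Keeper angle (rad): flat swing arm on an upright pivot left of the mouth. 0: points back and outwards, 135 degrees from the dresser's +x, left-hand side (starts at 0 to 0.6, clear of the channel). Grows counter-clockwise from above to its end stop 2.36: square across the mouth, pointing to the dresser's -y. Light friction, stays where left. Can come across only when the bar is home or nearly so.
- keeper_pivot (a point): Keeper's upright pivot axis, 10 mm above the bench, at x = -20, y = 90 mm of the dresser.
- keeper_post (a point): Middle of the grip part of the keeper's upright black round post, 14 mm in diameter, 80 mm from the pivot; this point is 36 mm above the bench, the post's top 60 mm, the arm's top 12 mm. With the keeper across, the post is at x = -20, y = 10 mm of the dresser.
- long_bar: Bystander: long guide bar lying flat left of the dresser; origin at the centre of its underside.
- carton_a: Bystander: white carton 90 x 65 x 40 mm, right of the dresser.
- carton_b: Bystander: blue box 80 x 60 x 35 mm, far left of the dresser.
- screwdriver: Bystander: screwdriver lying on the right.
- wrench: Bystander: wrench lying on the left near the robot.
- dish: Bystander: steel dish 100 mm across on the left.
- plug: Bystander: spark plug lying on the right near the robot.
Not all that is in view belongs to the job. What is shaped like the part that bears bar_mid but brown is not meant.

How it is judged:
By the outcome, as a careful person would: the job done as asked, in the order asked, and still so for the second after the job is handed in, with the robot touching nothing.
It also fails if it takes over 70 s, if anything falls off the work surface, if the arm or the gripper's body presses on something with over 40 N, if the wrist force passes 120 N, or if a joint passes its speed limit or range.

ROBOT

A 7-joint arm with a two-finger parallel gripper is mounted at the origin on the work surface. World frame = base frame: x ahead of the robot, y to its left, z up, the work surface at z = 0. Lengths are in m, angles in degrees, forces in N, time in s.
With the tool pointing down it reaches from about 0.425 to 0.875 m from the base axis. Payload 4.7 kg.
Tool frame: the origin (TCP) lies midway between the tips of the shut fingers; the grasp point (between the pads) lies env.grip_point_offset behind it (env.grip_point_offset is the distance from the TCP to the grasp point, in m); x points along the fingers, y is the direction in which the jaws open and shut, and the axes are right-handed (so a half turn about x gives the same grasp; the last joint's range is limited). The gripper opens to 87 mm and grips with 3 to 60 N. Pads are 19 mm wide; open, the fingers measure 117 mm over their backs; the gripper's body (75 mm by 190 mm) begins 51 mm behind the grasp point.
Start: joints at [-63.994, 18.392, -4.016, 83.108, 1.295, 78.541, -3.26], TCP at [0.277, 0.588, 0.223] pointing down, gripper open.
Joint ranges: [-163.93, 163.93], [-17.29, 119.83], [-79.2, 71.16], [3.27, 140.29], [-89.18, 269.18], [5.43, 117.66], [-154.24, 154.24]. Speed limits (degrees/s): [147.25, 147.25, 180, 180, 180, 180, 180].

INTERFACE

Orientations are given as [roll, pitch, yaw] about the fixed x, y, z axes, in that order (R = Rz(yaw) Ry(pitch) Rx(roll)).
In Python, from cell import readout, read_camera, camera_params, sign_off, spot_in, pinpoint, env gives the robot as it stands.
- The arm moves only by the shell command python3 -m pendant 'ROWS' [OPENING] [FORCE]. ROWS is a JSON object of lists of equal length, an entry for each row: "xyz": the shift along the world's x, y, z in m, a list of three; "turn": the turn about the world's z in rad. A call has 1 to 10 rows; each row shifts and turns the pose as measured when the row begins; what a row does not reach is not made up. A row lasts 1/8 s, in which the tool goes at most 62.5 mm and 10.7 degrees, less where a joint would pass 70% of its speed; a pose out of reach is approached as far as the arm can. A call is refused whole if a number of a shift passes 0.0625 or a number of a turn 0.188, either way. A call with a gripper value outside its range is refused whole. OPENING is the opening, from 0 (shut) to 1 (fully open), set as the call begins (- or left out, the last holds). The fingers move at their own pace and stop on an object; FORCE is the grip in N (left out, the last holds). Time passes only in rows, so rows that do not move let the fingers close. It gives the time, the measured TCP pose, the force and the opening at its end, in the units of the state.
- readout.get_obs(): the state, without advancing time (a new reading comes with each control period).
- read_camera(name): name is "scene" or "side" or "wrist"; returns the picture (480x640x3 uint8, red, green, blue); there is no depth.
- camera_params(name): a dict with "fx", "fy", "cx", "cy" (pixels), "rvec" (rotation vector, rad) and "tvec" (3), from world to camera coordinates, as OpenCV has them; the wrist camera has in their place "hand_eye" (4x4, takes a point from camera to tool coordinates, whose origin is the TCP and whose axes are the tool frame's). Camera axes: x right, y down, z forward; pixel columns grow to the right and rows downward; lengths in m; the calibration is good to about 2 mm. A picture is of the moment at which its call begins: read the wrist's pose just before it. camera_params takes no time and is no camera call.
- sign_off(): hands the job in, once; it reports no verdict.
Trained networks look in the newest picture that a camera, given by its name, has taken for a name from the list of things; names that differ only in an ending like _2 or _b are one class to them, and where a whole thing is asked for, a point or a joint stands for the part that bears it (a point fixed in the world has none). Each returns a list of dicts, best first, with "score" (0 to 1); they miss things now and then, are a little off and sometimes report something else, mostly with a low value. They report only what shows in the picture. A call takes as long as a camera call. They do not tell look-alikes from the thing itself.
- spot_in(camera, name): "at" ([x, y, z] in m, in the coordinates of the camera as it stood for that picture, good to about 4 mm: the middle of the surface that is visible of it).
- pinpoint(camera, name): "at" ([x, y, z] in m, in the coordinates of the camera as it stood for that picture, good to about 4 mm: a listed point, or the origin of a listed thing).
The state is a dict: "time_s": time; "qpos": joint angles; "joint_velocities": joint speeds; "effort": joint torques, N m; "tool_pos": TCP position; "tool_rot": TCP orientation; "force": force on the tool from outside, world axes, zero at the start; "wrist_torque": the same for the moment, N m; "grip_width": finger opening in m.
Only numpy, scipy, OpenCV 4.12 (cv2) and the standard library are available. Lean on these libraries where they do the work, as an engineer would, in place of code of your own. Each camera call takes 0.05 s, during which the arm holds its last target.

## Working session

There is one attempt and no reset: what is moved stays moved. The work goes in short steps, Python scripts to look and compute and a shell command to move; the robot and the scene stay as the last step left them, time stands still between calls to the robot, and variables do not carry over. Pictures are saved under pics/ and viewed, and the job is handed in when it is done.

```bash
ls; mkdir -p pics; cat > h.py <<'E'
import numpy as np, cv2
from cell import readout, read_camera, camera_params, spot_in, pinpoint, env
from scipy.spatial.transform import Rotation as R
def T(cam):
    p=camera_params(cam)
    M=np.eye(4)
    if 'hand_eye' in p:
        o=readout.get_obs(); M[:3,:3]=R.from_euler('xyz',o['tool_rot'],degrees=True).as_matrix(); M[:3,3]=o['tool_pos']
        return M@np.array(p['hand_eye'])
    r=cv2.Rodrigues(np.array(p['rvec'],float))[0]; M[:3,:3]=r.T; M[:3,3]=-r.T@np.array(p['tvec']).ravel(); return M
def K(cam):
    p=camera_params(cam); return np.array([[p['fx'],0,p['cx']],[0,p['fy'],p['cy']],[0,0,1]])
def snap(cam,fn=None):
    M=T(cam); im=read_camera(cam)
    if fn: cv2.imwrite('pics/'+fn,im[:,:,::-1])
    return M,im
def find(cam,M,name,f=pinpoint):
    out=[]
    for d in f(cam,name):
        p=M@np.r_[d['at'],1]; out.append((round(d['score'],2),p[:3].round(4).tolist(),px(cam,M,p[:3]).round().tolist()))
    return out
def px(cam,M,p):
    c=np.linalg.inv(M)@np.r_[p,1]; u=K(cam)@c[:3]; return u[:2]/u[2]
def ray(cam,M,uv,z):
    d=M[:3,:3]@np.linalg.inv(K(cam))@np.r_[uv,1]; o=M[:3,3]; return o+d*(z-o[2])/d[2]
E
python3 - <<'E'
from h import *
o=readout.get_obs(); print(o, env.grip_point_offset)
for c in ['scene','side','wrist']:
    M,im=snap(c,c+'0.png'); print(c,M.round(3).tolist())
    if c!='wrist':
        for n in ['bar_mid','bar_nose','bar_tail','dresser','channel_mouth','guard_edge','keeper_pivot','keeper_post','long_bar']:
            print(n,find(c,M,n))
E
```

```text
pics
{'time_s': 0.0, 'qpos': array([-63.99338401,  18.43816862,  -4.01594982,  83.17517101,
         1.29487678,  78.54043118,  -3.25942394]), 'joint_velocities': array([ 0.13628539, -0.10813368, -0.04818013, -0.10727216,  0.00115687,
       -0.09022957,  0.02653171]), 'effort': array([ 2.49200612e-04, -4.91289282e+01, -4.03803606e-01, -3.12529743e+01,
       -6.39027846e-02,  4.37590457e-02,  1.84256387e-04]), 'tool_pos': array([0.27654909, 0.58762266, 0.22146931]), 'tool_rot': array([ -87.09063516,   89.8913274 , -112.28654715]), 'force': array([-0.1143397 , -0.64050592,  0.04429395]), 'wrist_torque': array([0.000626  , 0.02254824, 0.02051605]), 'grip_width': 0.08716982580098866} 0.0187
scene [[-0.422, 0.576, -0.7, 1.3], [0.907, 0.262, -0.331, 0.377], [-0.007, -0.774, -0.633, 0.821], [0.0, 0.0, 0.0, 1.0]]
bar_mid [(0.97, [0.342, 0.0985, 0.0029], [380.0, 238.0]), (0.71, [0.2615, -0.2348, 0.0086], [276.0, 188.0]), (0.7, [0.5201, -0.2021, 0.0011], [237.0, 249.0])]
bar_nose [(0.84, [0.1845, -0.1797, 0.0037], [306.0, 180.0]), (0.79, [0.6145, -0.1864, 0.0034], [221.0, 274.0]), (0.59, [0.
[... 1180 characters left out ...]
7.0]), (0.8, [0.2534, 0.0497, 0.0046], [196.0, 289.0])]
dresser []
channel_mouth [(0.65, [0.77, -0.2205, -0.0012], [469.0, 276.0]), (0.61, [0.7128, 0.0343, -0.0011], [378.0, 221.0]), (0.2, [0.739, 0.2383, -0.0026], [340.0, 178.0])]
guard_edge [(0.64, [0.6376, 0.0373, 0.0732], [353.0, 206.0])]
keeper_pivot [(0.8, [0.6123, 0.1262, 0.0105], [322.0, 211.0])]
keeper_post [(0.93, [0.5459, 0.1756, 0.0379], [288.0, 201.0]), (0.57, [0.6337, 0.0361, 0.075], [351.0, 207.0]), (0.42, [0.6106, -0.1825, 0.006], [400.0, 291.0])]
long_bar [(0.66, [0.6194, 0.3709, -0.0014], [277.0, 167.0])]
wrist [[0.425, 0.863, 0.273, 0.201], [0.905, -0.406, -0.129, 0.624], [-0.0, 0.302, -0.953, 0.385], [0.0, 0.0, 0.0, 1.0]]
```

View pics/scene0.png

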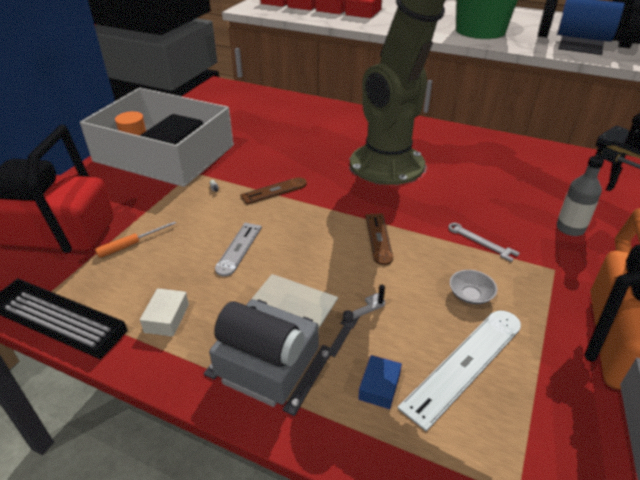

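View pics/side0.png

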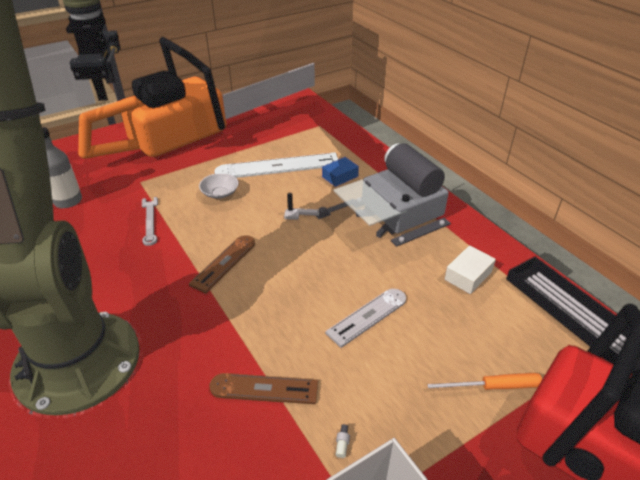

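```bash
python3 - <<'E'
import cv2,numpy as np
a=cv2.imread('pics/scene0.png')[150:300,190:430]; b=cv2.imread('pics/side0.png')[220:460,180:440]
cv2.imwrite('pics/c1.png',np.hstack([cv2.resize(a,(400,250)),cv2.resize(b,(400,369))[:250]*0+cv2.resize(b,(400,250))]))
cv2.imwrite('pics/c1b.png',cv2.resize(a,(800,500),interpolation=cv2.INTER_CUBIC))
E
```

```text
(no output)
```

View pics/c1b.png

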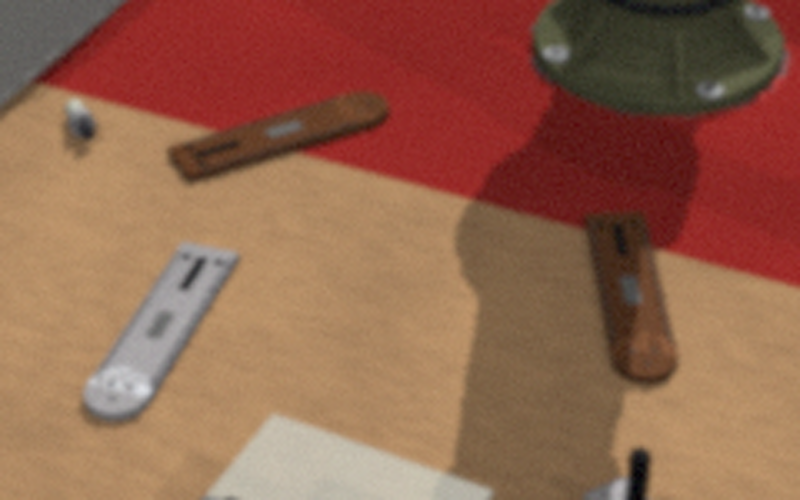

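The scene shows three short-bar shapes. The steel-grey one is at scene (237,249), and brown ones are at (380,238) and (276,188). The enlarged crop confirms that the grey bar is the steel one: half-round nose at (221,274), dark slot at its tail at (254,225). The brown two are look-alikes. The dresser opens towards the robot, with its guard at about (290,300) and the keeper post at (380,295).

```bash
python3 -m pendant --help | head -30; python3 - <<'E'
from h import *
o=readout.get_obs(); r=R.from_euler('xyz',o['tool_rot'],degrees=True).as_matrix(); print(r.round(3), o['time_s'])
M,im=snap('scene')
for n in ['carton_a','wrench','dish','carton_b','screwdriver','plug','long_bar']: print(n,find('scene',M,n,spot_in)[:2])
E
```

```text
[[ 0.     0.426  0.905]
 [ 0.     0.905 -0.426]
 [-1.     0.     0.   ]] 1.05
carton_a [(0.96, [0.7564, 0.2422, 0.0339], [379.0, 382.0]), (0.77, [0.7851, -0.213, 0.0417], [160.0, 310.0])]
wrench [(0.85, [0.2547, 0.3321, 0.0042], [483.0, 242.0])]
dish [(0.76, [0.4267, 0.3439, 0.0143], [474.0, 286.0])]
carton_b [(0.96, [0.7564, 0.2422, 0.0339], [379.0, 382.0]), (0.77, [0.7851, -0.213, 0.0417], [160.0, 310.0])]
screwdriver [(0.6, [0.6369, -0.4531, 0.0196], [120.0, 243.0]), (0.43, [0.7836, -0.2145, 0.0419], [160.0, 309.0])]
plug [(0.55, [0.3327, -0.3915, 0.0156], [213.0, 186.0])]
long_bar [(0.92, [0.6444, 0.3636, 0.0043], [459.0, 368.0]), (0.25, [0.5683, 0.1481, 0.0157], [366.0, 302.0])]invalid input: not JSON, or not a number
```

View pics/wrist0.png

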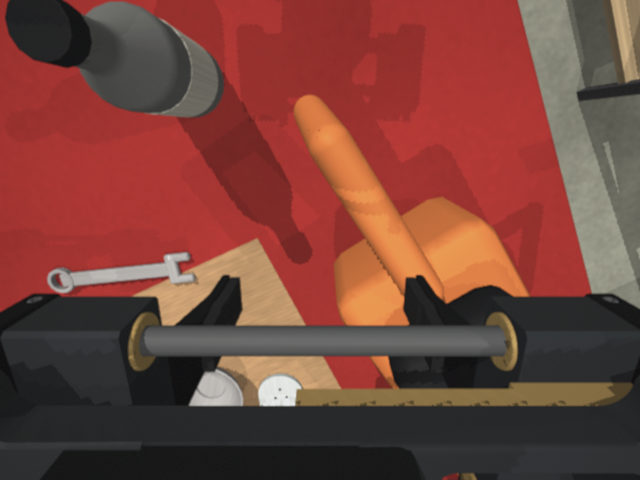

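```bash
python3 -m pendant '{"xyz":[[0.029,-0.048,0],[0.029,-0.048,0],[0.029,-0.048,0],[0.029,-0.048,0],[0.029,-0.048,0],[0.029,-0.048,0],[0.006,-0.06,0],[0.006,-0.06,0],[0.006,-0.06,0],[0.006,-0.06,0]],"turn":[-0.18,-0.18,-0.18,-0.18,-0.18,-0.18,-0.18,-0.18,-0.18,-0.18]}'
```

```text
time_s: 2.7
tool_pos: [0.4762, 0.0484, 0.2235]
tool_rot: [146.9, 89.5, 15.8]
force: [0.9, 0.0, -1.1]
grip_width: 0.0872
```

```bash
python3 -m pendant '{"xyz":[[-0.006,-0.051,0],[-0.006,-0.051,0],[-0.006,-0.051,0],[-0.006,-0.051,0],[-0.006,-0.051,0],[0,0,0]],"turn":[-0.14,-0.14,-0.14,-0.14,-0.14,0]}'
python3 - <<'E'
from h import *
M,im=snap('wrist','w1.png')
o=readout.get_obs(); r=R.from_euler('xyz',o['tool_rot'],degrees=True).as_matrix(); print(o['tool_pos'],r[:,1])
for n in ['bar_mid','bar_nose','bar_tail']: print(n,find('wrist',M,n))
print(px('wrist',M,[0.423,-0.21,0.004]))
E
```

```text
time_s: 3.45
tool_pos: [0.4438, -0.221, 0.2259]
tool_rot: [154.2, 89.1, -19.1]
force: [0.7, -0.1, 0.5]
grip_width: 0.087
[ 0.44455785 -0.21831488  0.22569601] [ 0.12179764 -0.99253901  0.00562521]
bar_mid [(0.84, [0.521, -0.1952, 0.0031], [306.0, 136.0]), (0.81, [0.343, 0.1033, 0.007], [44.0, 259.0])]
bar_nose [(0.95, [0.4276, 0.1424, 0.0047], [2.0, 185.0]), (0.77, [0.1895, -0.1738, 0.0043], [266.0, 384.0]), (0.61, [0.6094, -0.1819, 0.005], [302.0, 45.0])]
bar_tail [(0.88, [0.3375, -0.2969, 0.005], [371.0, 296.0]), (0.87, [0.4314, -0.2122, 0.0019], [313.0, 216.0])]
[310.12585113 223.35811483]
```

View pics/w1.png

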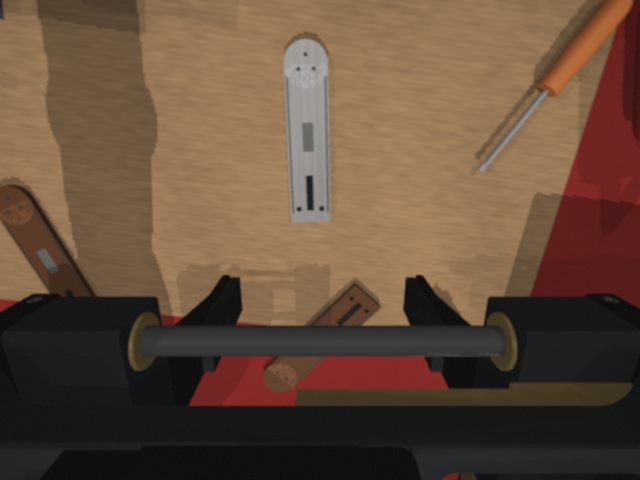

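```bash
python3 - <<'E'
from h import *
M=T('wrist')
for uv in [(291,222),(331,221),(311,221.5),(306,38),(285,75),(328,75)]: print(uv,ray('wrist',M,uv,0.008).round(4))
E
```

```text
(291, 222) [ 0.4245 -0.1811  0.008 ]
(331, 221) [ 0.4317 -0.2273  0.008 ]
(311, 221.5) [ 0.4281 -0.2042  0.008 ]
(306, 38) [ 0.616  -0.1765  0.008 ]
(285, 75) [ 0.5795 -0.1589  0.008 ]
(328, 75) [ 0.5853 -0.2029  0.008 ]
```

```bash
python3 -m pendant '{"xyz":[[0.002,0.008,-0.05],[0.002,0.007,-0.05],[0,0,-0.05],[0,0,-0.03],[0,0,0]],"turn":[0.02,0,0,0,0]}'
python3 - <<'E'
from h import *
M,im=snap('wrist','w2.png')
o=readout.get_obs(); r=R.from_euler('xyz',o['tool_rot'],degrees=True).as_matrix(); print(o['tool_pos'],r[:,1],r[:,0])
E
```

```text
time_s: 4.28
tool_pos: [0.4531, -0.1894, 0.0412]
tool_rot: [171.9, 88.9, 1.6]
force: [0.1, -0.7, 0.1]
grip_width: 0.0869
[ 0.45426598 -0.18980814  0.04250646] [ 0.16844932 -0.98570485  0.00328163] [ 2.11005040e-02  2.77429024e-04 -9.99777321e-01]
```

View pics/w2.png

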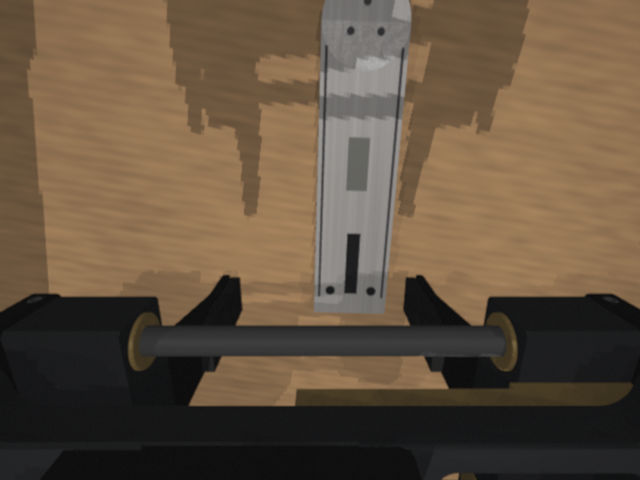

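```bash
python3 - <<'E'
from h import *
M=T('wrist')
for uv in [(314,311),(385,311),(349.5,311),(364,30)]: print(uv,ray('wrist',M,uv,0.008).round(4))
E
```

```text
(314, 311) [ 0.4237 -0.189   0.008 ]
(385, 311) [ 0.4315 -0.2352  0.008 ]
(349.5, 311) [ 0.4276 -0.2121  0.008 ]
(364, 30) [ 0.5895 -0.1883  0.008 ]
```

```bash
python3 -m pendant '{"xyz":[[-0.006,-0.018,0],[-0.002,-0.002,-0.018],[0,0,-0.016],[0,0,0]],"turn":[-0.015,0,0,0]}'
python3 - <<'E'
from h import *
M,im=snap('wrist','w3.png')
o=readout.get_obs(); r=R.from_euler('xyz',o['tool_rot'],degrees=True).as_matrix(); print(o['tool_pos'],r[:,1],r[:,0],o['force'])
E
```

```text
time_s: 4.82
tool_pos: [0.4489, -0.2117, 0.01]
tool_rot: [170.0, 88.4, -1.1]
force: [0.2, 0.5, 0.3]
grip_width: 0.0869
[ 0.44935959 -0.21179811  0.010566  ] [ 0.15387452 -0.98807634  0.00527024] [ 2.92396548e-02 -7.78019648e-04 -9.99572127e-01] [ 0.45822093  0.06312952 -0.84815914]
```

View pics/w3.png

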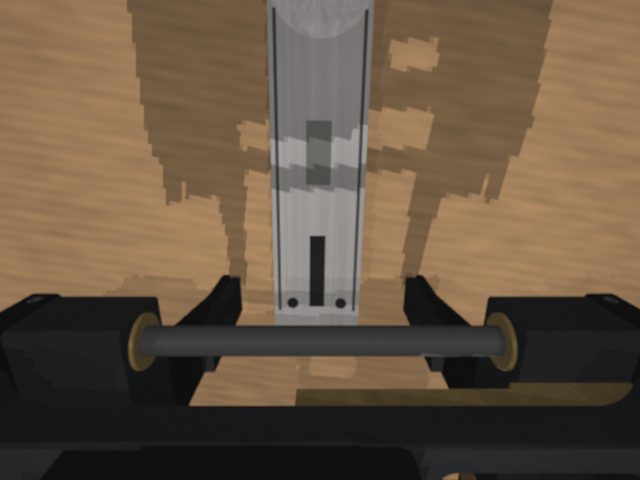

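The jaws are now centred on the bar's tail, with its edges at columns 275 and 358. I'm going down the rest of the way and closing.

```bash
python3 -m pendant '{"xyz":[[0,0,-0.006],[0,0,0]],"turn":[0,0]}'; python3 -m pendant '{"xyz":[[0,0,0],[0,0,0],[0,0,0],[0,0,0],[0,0,0]],"turn":[0,0,0,0,0]}' 0.4 25
```

```text
time_s: 5.12
tool_pos: [0.4498, -0.2116, 0.0044]
tool_rot: [169.7, 88.3, -1.4]
force: [-0.4, 0.3, -0.2]
grip_width: 0.0871
time_s: 5.75
tool_pos: [0.4503, -0.2113, 0.005]
tool_rot: [170.5, 88.2, -0.6]
force: [-1.1, -0.1, 0.1]
grip_width: 0.0454
```

```bash
python3 -m pendant '{"xyz":[[0,0.03,0],[0.002,0.04,0],[0.002,0.04,0],[0.002,0.04,0]],"turn":[-0.02,-0.02,-0.02,-0.02]}'; python3 -m pendant '{"xyz":[[0.002,0.03,0],[0.002,0.025,0],[0,0,0]],"turn":[-0.02,-0.02,0]}'
```

```text
time_s: 6.25
tool_pos: [0.4557, -0.0628, 0.0052]
tool_rot: [164.4, 88.1, -12.1]
force: [0.2, -0.5, -0.6]
grip_width: 0.0454
time_s: 6.62
tool_pos: [0.4594, -0.0031, 0.0051]
tool_rot: [165.6, 88.1, -12.9]
force: [0.7, 0.4, -0.3]
grip_width: 0.0451
```

```bash
python3 - <<'E'
from h import *
for c in ['wrist','scene','side']:
    M,im=snap(c,'b_%s.png'%c)
    for n in ['bar_nose','bar_tail','dresser','channel_mouth','guard_edge','keeper_pivot','keeper_post']: print(c,n,find(c,M,n)[:3])
print(readout.get_obs()['tool_pos'])
E
```

```text
wrist bar_nose []
wrist bar_tail [(0.66, [0.4398, -0.0037, 0.0044], [323.0, 325.0])]
wrist dresser []
wrist channel_mouth []
wrist guard_edge []
wrist keeper_pivot [(0.64, [0.4408, -0.0063, 0.0036], [328.0, 322.0])]
wrist keeper_post []
scene bar_nose [(0.83, [0.4293, 0.1407, 0.0021], [384.0, 265.0]), (0.58, [0.1864, -0.1834, 0.0031], [304.0, 180.0])]
scene bar_tail [(0.71, [0.3387, -0.287, 0.007], [245.0, 198.0]), (0.62, [0.2584, 0.0499, -0.0015], [373.0, 216.0]), (0.6, [0.4334, -0.0067, 0.0019], [325.0, 249.0])]
scene dresser [(0.67, [0.6333, 0.0319, -0.0039], [303.0, 312.0]), (0.18, [0.324, -0.3956, 0.0021], [214.0, 188.0])]
scene channel_mouth []
scene guard_edge [(0.76, [0.6323, 0.0329, 0.0723], [303.0, 286.0])]
scene keeper_pivot [(0.67, [0.6153, 0.1217, 0.0113], [346.0, 315.0])]
scene keeper_post [(0.82, [0.5483, 0.169, 0.0371], [380.0, 292.0]), (0.47, [0.616, 0.1186, 0.0122], [345.0, 314.0])]
side bar_nose [(0.88, [0.6193, -0.0001, 0.0056], [354.0, 241.0]), (0.76, [0.1869, -0.1786, 0.003], [211.0, 383.0]), (0.66, [0.4242, 0.1356, 0.0023], [252.0, 239.0])]
side bar_tail [(0.82, [0.3378, -0.2936, 0.006], [317.0, 391.0]), (0.82, [0.2544, 0.0524, 0.0028], [197.0, 289.0]), (0.68, [0.4358, -0.0069, 0.0013], [286.0, 274.0])]
side dresser [(0.23, [0.7096, 0.0319, -0.0043], [377.0, 223.0])]
side channel_mouth [(0.73, [0.7097, 0.0309, -0.0004], [377.0, 222.0])]
side guard_edge [(0.77, [0.6352, 0.038, 0.0732], [351.0, 207.0])]
side keeper_pivot [(0.49, [0.6128, 0.1275, 0.0131], [322.0, 210.0]), (0.3, [0.7109, 0.0366, -0.004], [376.0, 222.0])]
side keeper_post []
[ 0.45937906 -0.00509103  0.00513655]
```

View pics/b_wrist.png

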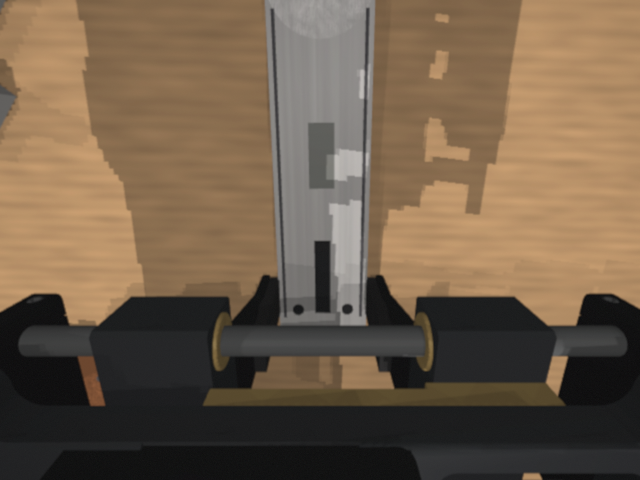

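View pics/b_side.png

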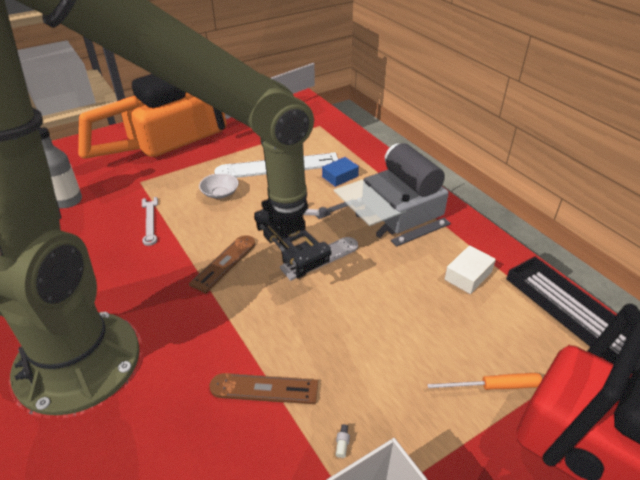

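```bash
python3 - <<'E'
from h import *
out=[]
for c,(x,y) in [('scene',(195,260)),('side',(290,130))]:
    im=cv2.imread('pics/%s0.png'%c); M=T(c)
    s=4; w=cv2.resize(im[y:y+150,x:x+170],None,fx=s,fy=s,interpolation=cv2.INTER_CUBIC)
    def P(p):
        q=px(c,M,np.array([0.6345,0.0345,0])+np.array(p)); return tuple(int(v) for v in ((q-[x,y]+.5)*s))
    for z,col in [(0.079,(0,255,0))]:
        pts=[(0,-.075,z),(0,.075,z),(.08,.075,z),(.08,-.075,z)]
        cv2.polylines(w,[np.array([P(p) for p in pts])],True,col,1)
    pts=[(0.08,-.075,.086),(0.08,.075,.086),(.225,.075,.086),(.225,-.075,.086)]
    cv2.polylines(w,[np.array([P(p) for p in pts])],True,(255,0,255),1)
    cv2.circle(w,P((-.02,.09,.012)),4,(0,255,255),1)
    cv2.imwrite('pics/d_%s.png'%c,w)
E
```

```text
(no output)
```

View pics/d_scene.png

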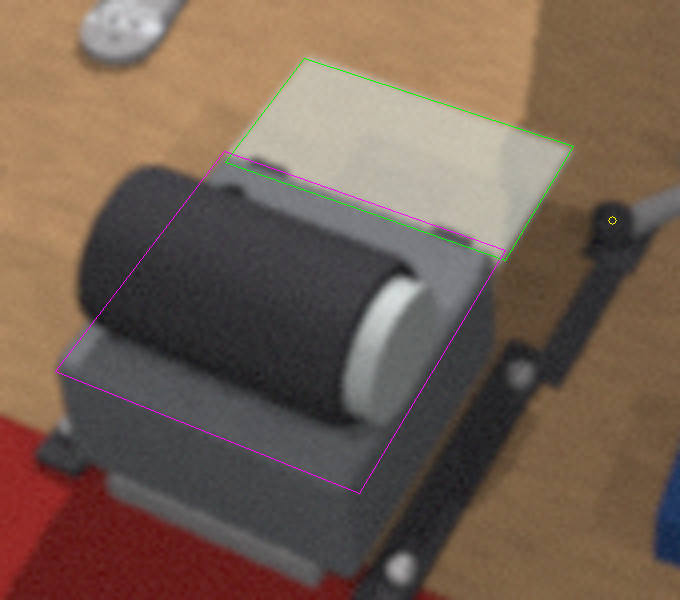

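View pics/d_side.png

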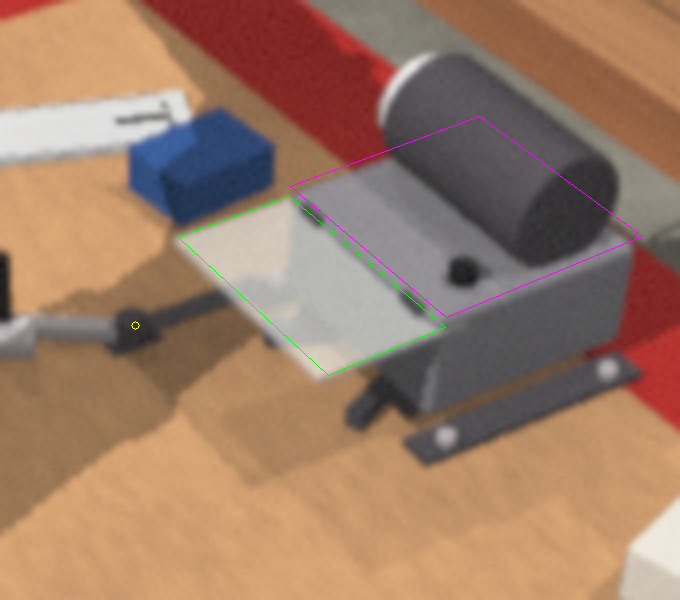

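The projected model (yaw 0, origin (0.6345, 0.0345)) fits the guard and housing in both views. I'm lining the bar up with the channel.

```bash
python3 -m pendant '{"xyz":[[0.005,0.02,0],[0.01,0.02,0],[0.02,0,0],[0.02,0,0],[0,0,0]],"turn":[-0.012,-0.012,0,0,0]}'
python3 - <<'E'
from h import *
o=readout.get_obs(); r=R.from_euler('xyz',o['tool_rot'],degrees=True).as_matrix(); print(o['tool_pos'],r[:,1],r[:,0],o['force'])
for c in ['wrist','side']:
    M,im=snap(c,'e_%s.png'%c)
im=cv2.imread('pics/e_side.png')[150:300,240:440]; cv2.imwrite('pics/e_s.png',cv2.resize(im,(800,600)))
E
```

```text
time_s: 8.45
tool_pos: [0.5135, 0.0374, 0.0051]
tool_rot: [165.4, 88.4, -14.7]
force: [0.8, -0.1, -0.2]
grip_width: 0.0452
[0.51346617 0.03737427 0.00514419] [-0.00115588 -0.99997518  0.00695039] [ 0.02663231 -0.00697872 -0.99962094] [ 0.80313731 -0.08153745 -0.19256337]
```

View pics/e_wrist.png

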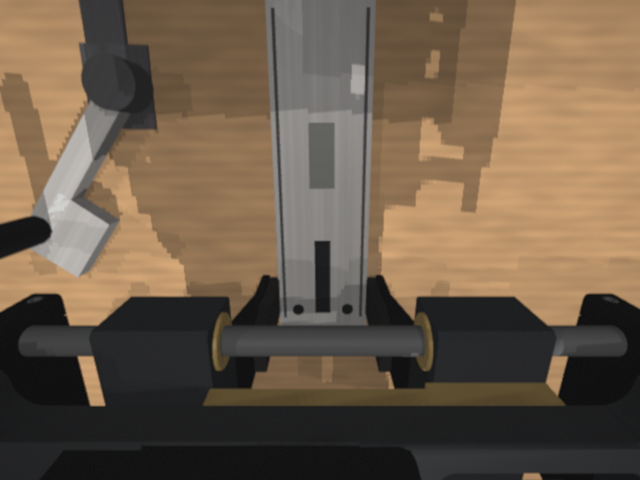

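View pics/e_s.png

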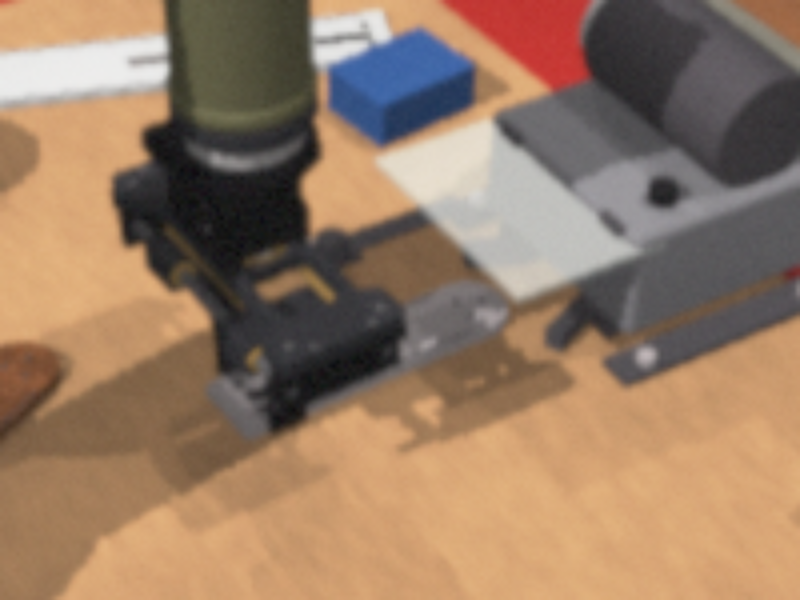

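```bash
python3 - <<'E'
from h import *
M=T('wrist')
for uv,z in [((108,82),0.022),((108,82),0.012),((271,40),.008),((371,40),.008),((282,320),.008),((366,320),.008)]: print(uv,z,ray('wrist',M,uv,z).round(4))
for n in ['keeper_pivot','keeper_post','bar_tail']: print(find('wrist',M,n))
E
```

```text
(108, 82) 0.022 [0.6134 0.124  0.022 ]
(108, 82) 0.012 [0.6149 0.1297 0.012 ]
(271, 40) 0.008 [0.6321 0.0596 0.008 ]
(371, 40) 0.008 [0.6321 0.0168 0.008 ]
(282, 320) 0.008 [0.4977 0.0595 0.008 ]
(366, 320) 0.008 [0.4974 0.0143 0.008 ]
[(0.91, [0.6126, 0.1278, 0.008], [119.0, 89.0])]
[]
[(0.61, [0.4961, 0.0386, -0.0009], [321.0, 314.0])]
```

```bash
python3 -m pendant '{"xyz":[[0.01,-0.002,0],[0.012,0,0],[0.012,0,0],[0,0,0]],"turn":[0,0,0,0]}'; python3 -m pendant '{"xyz":[[0.01,0,0],[0.01,0,0],[0,0,0]],"turn":[0,0,0]}'
```

```text
time_s: 9.2
tool_pos: [0.5402, 0.0355, 0.0051]
tool_rot: [164.6, 89.2, -15.5]
force: [1.1, 0.6, -0.1]
grip_width: 0.045
time_s: 9.57
tool_pos: [0.5571, 0.0353, 0.0051]
tool_rot: [154.4, 89.6, -25.7]
force: [1.5, 0.6, 0.5]
grip_width: 0.045
```

```bash
python3 -m pendant '{"xyz":[[0.012,0,0],[0.012,0,0],[0.002,0,0],[0,0,0]],"turn":[0,0,0,0]}'
python3 - <<'E'
from h import *
o=readout.get_obs(); r=R.from_euler('xyz',o['tool_rot'],degrees=True).as_matrix(); print(o['tool_pos'],r[:,1],r[:,0],o['force'],o['qpos'])
for c in ['side','scene']:
    M,im=snap(c,'f_%s.png'%c)
im=cv2.imread('pics/f_side.png')[150:300,240:440]; cv2.imwrite('pics/f_s.png',cv2.resize(im,(800,600)))
E
```

```text
time_s: 10.07
tool_pos: [0.5797, 0.0351, 0.005]
tool_rot: [38.2, 89.8, -141.9]
force: [-2.2, -0.1, 2.8]
grip_width: 0.045
[0.57973853 0.03510454 0.00504526] [-0.00181964 -0.99999659  0.00187207] [-0.00238309 -0.00186773 -0.99999542] [-2.17969717 -0.10950917  2.81868062] [-32.86488418  24.21990807  31.93730218 106.57483768 -15.49726922
  53.69484132 -83.99732177]
```

View pics/f_s.png

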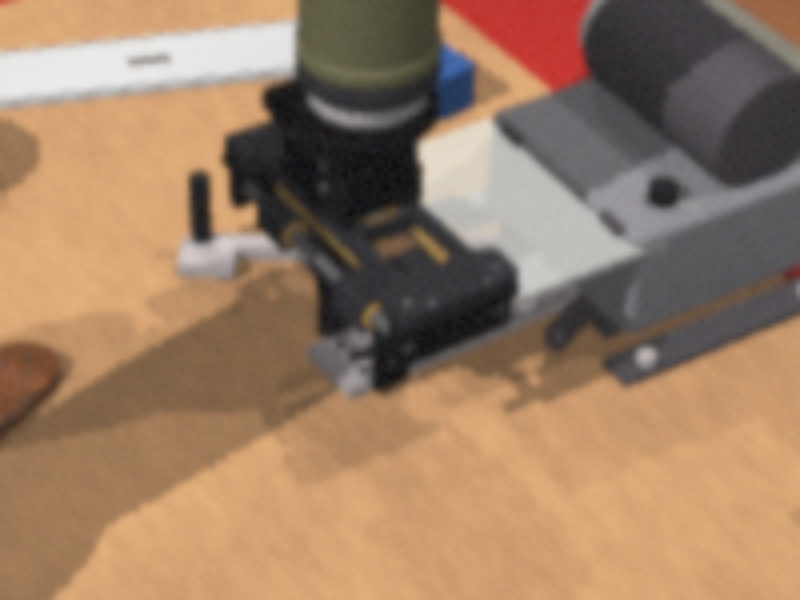

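View pics/f_scene.png

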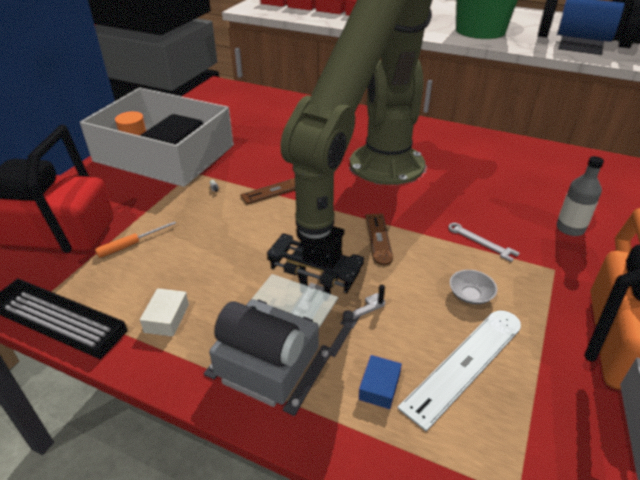

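```bash
python3 -m pendant '{"xyz":[[0,0,0],[0,0,0],[0,0,0]],"turn":[0,0,0]}' 0.9; python3 -m pendant '{"xyz":[[0,0,0.03],[0,0,0.05],[0,0,0.06],[0,0,0.06],[0,0,0.06],[0,0,0.06],[0,0,0]],"turn":[0,0,0,0,0,0,0]}'
python3 - <<'E'
from h import *
M,im=snap('wrist','g_wrist.png')
o=readout.get_obs(); r=R.from_euler('xyz',o['tool_rot'],degrees=True).as_matrix(); print(o['tool_pos'],r[:,1],r[:,0],o['force'],o['qpos'])
for n in ['keeper_pivot','keeper_post','bar_tail','guard_edge']: print(find('wrist',M,n))
E
```

```text
time_s: 10.55
tool_pos: [0.5797, 0.0353, 0.0044]
tool_rot: [61.8, 89.9, -118.3]
force: [-0.5, -0.0, -0.1]
grip_width: 0.0674
time_s: 11.42
tool_pos: [0.5762, 0.0346, 0.3329]
tool_rot: [50.6, 89.8, -129.5]
force: [0.6, -0.4, -0.1]
grip_width: 0.078
[0.57499836 0.03467674 0.33005948] [-0.00150785 -0.99999312  0.00338945] [-0.00672277 -0.00337924 -0.99997169] [ 0.59150871  0.082474   -0.52379366] [-38.07214627   8.56520604  36.43305445  84.69207919  -4.89497472
  88.79604291 -91.89542717]
[(0.73, [0.6131, 0.1258, 0.0126], [257.0, 164.0])]
[(0.81, [0.5525, 0.175, 0.0377], [221.0, 210.0])]
[(0.62, [0.2596, 0.0543, 0.0061], [311.0, 369.0]), (0.58, [0.5574, 0.0344, 0.0029], [322.0, 201.0])]
[(0.97, [0.6377, 0.0353, 0.0745], [322.0, 148.0])]
```

View pics/g_wrist.png

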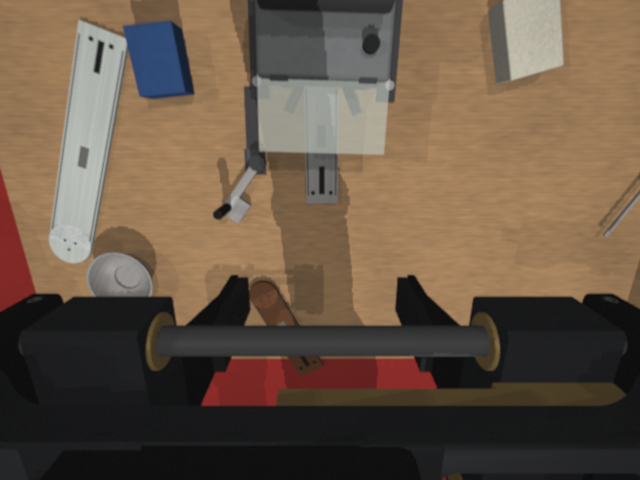

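The bar now sits straight in the channel, with its tail at (322,200) and the lead-ins visible through the guard on either side. The moves carry no tilt, so I'll see how the arm behaves at the edge of its reach, in free space well above the bench.

```bash
python3 -m pendant '{"xyz":[[0,0,0.06],[0,0,0.06],[0,0,0.06],[0,0,0.06]],"turn":[0,0,0,0]}'
cat > st.py <<'E'
from h import *
o=readout.get_obs(); r=R.from_euler('xyz',o['tool_rot'],degrees=True).as_matrix()
print('t',o['time_s'],'pos',o['tool_pos'].round(4),'jaw',r[:,1].round(3),'app',r[:,0].round(3),'F',o['force'].round(1),'w',round(o['grip_width'],4)); print(o['qpos'].round(1))
E
python3 st.py
```

```text
time_s: 12.18
tool_pos: [0.5683, 0.0369, 0.5557]
tool_rot: [15.8, 87.9, -164.2]
force: [-76.1, -0.7, 1.6]
grip_width: 0.0783
t 12.175 pos [0.5683 0.0369 0.5557] jaw [ 0.   -1.    0.01] app [-0.035 -0.01  -0.999] F [-76.1  -0.7   1.6] w 0.0783
[-24.   15.3  26.1  50.4  -6.8 117.7 -91.7]
```

```bash
python3 -m pendant '{"xyz":[[0,0,0]],"turn":[0]}'; python3 st.py
```

```text
time_s: 12.3
tool_pos: [0.5699, 0.0359, 0.559]
tool_rot: [20.3, 88.4, -159.8]
force: [-1.0, -0.3, -1.0]
grip_width: 0.0788
t 12.3 pos [0.5699 0.0359 0.559 ] jaw [-0.001 -1.     0.01 ] app [-0.027 -0.01  -1.   ] F [-1.  -0.3 -1. ] w 0.0788
[-20.2  15.   20.6  49.7  -5.3 117.6 -92.7]
```

```bash
for i in 1; do python3 -m pendant '{"xyz":[[0,0,0.015],[0,0,0.015],[0,0,0.015]],"turn":[0,0,0]}'; python3 st.py; done
```

```text
time_s: 12.68
tool_pos: [0.5653, 0.0352, 0.5741]
tool_rot: [98.9, 89.5, -81.2]
force: [0.5, -1.1, -0.6]
grip_width: 0.0784
t 12.675 pos [0.5653 0.0352 0.5741] jaw [-0.002 -1.     0.008] app [ 0.001 -0.008 -1.   ] F [ 0.5 -1.1 -0.6] w 0.0784
[-18.4  13.8  17.3  49.   -4.1 117.6 -93.5]
```

```bash
python3 -m pendant '{"xyz":[[0.01,0,0.03],[0.01,0,0.03],[0.01,0,0.03]],"turn":[0,0,0]}'; python3 st.py;  python3 -m pendant '{"xyz":[[0.03,0,0.03],[0.03,0,0.03],[0.03,0,0.03]],"turn":[0,0,0]}'; python3 st.py
```

```text
time_s: 13.05
tool_pos: [0.5828, 0.0346, 0.6087]
tool_rot: [177.1, 85.4, -3.0]
force: [0.7, 0.1, -0.6]
grip_width: 0.0783
t 13.05 pos [0.5828 0.0346 0.6087] jaw [-0.001 -1.     0.004] app [ 0.081 -0.004 -0.997] F [ 0.7  0.1 -0.6] w 0.0783
[-17.1  14.9  16.8  43.3  -4.5 117.6 -93.3]
time_s: 13.42
tool_pos: [0.6511, 0.0332, 0.6356]
tool_rot: [-179.6, 79.5, 0.5]
force: [0.6, 0.3, -0.3]
grip_width: 0.0785
t 13.425 pos [0.6511 0.0332 0.6356] jaw [ 0.001 -1.    -0.001] app [ 0.182  0.002 -0.983] F [ 0.6  0.3 -0.3] w 0.0785
[-11.7  22.9  13.9  29.4  -6.3 117.6 -92.7]
```

```bash
python3 -m pendant '{"xyz":[[0,0,0.04],[0,0,0.04],[0,0,0.04]],"turn":[0,0,0]}'; python3 st.py;  python3 -m pendant '{"xyz":[[0,0,0.04],[0,0,0.04],[0,0,0.04]],"turn":[0,0,0]}'; python3 st.py
```

```text
time_s: 13.8
tool_pos: [0.6267, 0.0314, 0.6897]
tool_rot: [-178.9, 74.2, 1.1]
force: [-0.9, 0.4, 0.1]
grip_width: 0.0777
t 13.8 pos [0.6267 0.0314 0.6897] jaw [ 0.002 -1.    -0.005] app [ 0.272  0.005 -0.962] F [-0.9  0.4  0.1] w 0.0777
[-13.2  19.4  15.9  27.6  -6.6 117.7 -92.7]
time_s: 14.18
tool_pos: [0.6015, 0.0297, 0.7449]
tool_rot: [-178.4, 68.4, 1.7]
force: [0.0, -1.1, -0.0]
grip_width: 0.0785
t 14.175 pos [0.6015 0.0297 0.7449] jaw [ 0.004 -1.    -0.01 ] app [ 0.368  0.011 -0.93 ] F [ 0.  -1.1 -0. ] w 0.0785
[-14.7  16.4  18.2  24.9  -7.2 117.6 -92.6]
```

```bash
python3 -m pendant '{"xyz":[[0,0,0.045],[0,0,0.045],[0,0,0.045],[0,0,0.045],[0,0,0.045]],"turn":[0,0,0,0,0]}'; python3 st.py;  python3 -m pendant '{"xyz":[[0,0,0.045],[0,0,0.045],[0,0,0.045]],"turn":[0,0,0]}'; python3 st.py
```

```text
time_s: 14.8
tool_pos: [0.5647, 0.0274, 0.8344]
tool_rot: [-178.1, 58.1, 2.0]
force: [-0.4, -0.5, -0.2]
grip_width: 0.0784
t 14.8 pos [0.5647 0.0274 0.8344] jaw [ 0.008 -1.    -0.017] app [ 0.529  0.019 -0.849] F [-0.4 -0.5 -0.2] w 0.0784
[-16.5  13.8  23.1  17.2  -9.9 117.6 -92.6]
time_s: 15.18
tool_pos: [0.5435, 0.0261, 0.8829]
tool_rot: [-178.1, 52.0, 2.1]
force: [0.1, -0.1, -0.2]
grip_width: 0.0779
t 15.175 pos [0.5435 0.0261 0.8829] jaw [ 0.01  -1.    -0.021] app [ 0.615  0.023 -0.788] F [ 0.1 -0.1 -0.2] w 0.0779
[-16.6  13.3  27.4  11.8 -13.9 117.6 -92.5]
```

```bash
python3 -m pendant '{"xyz":[[0,0,0.045],[0,0,0.04],[0,0,0.03]],"turn":[0,0,0]}'; python3 st.py; python3 -m pendant '{"xyz":[[-0.02,0,-0.03],[-0.02,0,-0.05],[-0.02,0,-0.05],[-0.02,0,-0.05]],"turn":[0,0,0,0]}' 1.0; python3 st.py
```

```text
time_s: 15.55
tool_pos: [0.5243, 0.0251, 0.9217]
tool_rot: [-178.1, 46.9, 2.1]
force: [0.6, -1.0, 0.2]
grip_width: 0.0783
t 15.55 pos [0.5243 0.0251 0.9217] jaw [ 0.013 -1.    -0.023] app [ 0.683  0.025 -0.73 ] F [ 0.6 -1.   0.2] w 0.0783
[-15.7  13.2  33.6   6.8 -20.9 117.6 -92.7]
time_s: 16.05
tool_pos: [0.4571, 0.0389, 0.8261]
tool_rot: [-173.0, 47.2, 5.0]
force: [-13.5, 2.8, -19.3]
grip_width: 0.0869
t 16.05 pos [0.4571 0.0389 0.8261] jaw [-0.002 -0.997 -0.083] app [ 0.677  0.059 -0.733] F [-13.5   2.8 -19.3] w 0.0869
[ -44.7  -17.3   14.8   55.1   20.7  100.1 -109.5]
```

```bash
python3 -m pendant '{"xyz":[[0.02,0,-0.02],[0.03,0,-0.03]],"turn":[0,0]}'; python3 st.py; python3 -m pendant '{"xyz":[[0.02,0,-0.05],[0.02,0,-0.05],[0,0,-0.05],[0,0,0]],"turn":[0,0,0,0]}'; python3 st.py
```

```text
time_s: 16.3
tool_pos: [0.5087, 0.0527, 0.7696]
tool_rot: [-173.4, 47.6, 6.1]
force: [-0.3, 0.0, 0.6]
grip_width: 0.0869
t 16.3 pos [0.5087 0.0527 0.7696] jaw [ 0.02  -0.997 -0.078] app [ 0.67   0.071 -0.739] F [-0.3  0.   0.6] w 0.0869
[ -37.   -16.8   13.8   63.9   14.8   90.8 -107. ]
time_s: 16.8
tool_pos: [0.5396, 0.0563, 0.6885]
tool_rot: [-173.9, 48.5, 5.9]
force: [-0.3, 0.2, 1.4]
grip_width: 0.0873
t 16.8 pos [0.5396 0.0563 0.6885] jaw [ 0.024 -0.997 -0.07 ] app [ 0.659  0.068 -0.749] F [-0.3  0.2  1.4] w 0.0873
[  1.  -17.2  -7.3  75.5  -1.6  80.  -97.2]
```

```bash
python3 -m pendant '{"xyz":[[0.01,-0.005,-0.05],[0.005,-0.005,-0.05],[0,-0.005,-0.05],[0,-0.005,-0.05],[0,0,-0.05]],"turn":[-0.01,-0.01,0,0,0]}'; python3 st.py
```

```text
time_s: 17.42
tool_pos: [0.6063, 0.0451, 0.4618]
tool_rot: [-173.5, 50.1, 5.7]
force: [0.5, 0.3, -0.5]
grip_width: 0.0868
t 17.425 pos [0.6063 0.0451 0.4618] jaw [ 0.012 -0.997 -0.073] app [ 0.639  0.064 -0.767] F [ 0.5  0.3 -0.5] w 0.0868
[  2.7 -17.2  -7.5 101.8  -3.   55.4 -95.3]
```

```bash
python3 -m pendant '{"xyz":[[-0.01,-0.002,-0.05],[-0.01,-0.002,-0.05],[-0.01,-0.002,-0.05]],"turn":[0,0,0]}'; python3 st.py
```

```text
time_s: 17.8
tool_pos: [0.597, 0.048, 0.3127]
tool_rot: [-173.2, 50.3, 6.7]
force: [1.5, -0.2, -0.5]
grip_width: 0.0869
t 17.8 pos [0.597  0.048  0.3127] jaw [ 0.025 -0.997 -0.076] app [ 0.634  0.074 -0.77 ] F [ 1.5 -0.2 -0.5] w 0.0869
[  2.8 -17.2  -8.3 118.4  -4.6  39.1 -93.5]
```

```bash
python3 -m pendant '{"xyz":[[-0.012,-0.005,-0.05],[-0.01,-0.004,-0.05],[-0.01,-0.004,-0.03]],"turn":[-0.02,-0.01,0]}'; python3 st.py
```

```text
time_s: 18.18
tool_pos: [0.5654, 0.0432, 0.1831]
tool_rot: [-172.9, 50.0, 5.9]
force: [0.1, -0.3, 0.5]
grip_width: 0.0872
t 18.175 pos [0.5654 0.0432 0.1831] jaw [ 0.009 -0.997 -0.079] app [ 0.639  0.066 -0.766] F [ 0.1 -0.3  0.5] w 0.0872
[  2.9 -15.5  -9.4 132.6  -4.5  22.7 -94.7]
```

```bash
python3 - <<'E'
from h import *
for c in ['wrist','side']:
    M,im=snap(c,'i_%s.png'%c)
    for n in ['bar_tail','guard_edge','keeper_post']: print(c,n,find(c,M,n)[:3])
im=cv2.imread('pics/i_side.png')[120:300,220:460]; cv2.imwrite('pics/i_s.png',cv2.resize(im,(800,600)))
E
```

```text
wrist bar_tail []
wrist guard_edge [(0.55, [0.636, 0.0333, 0.0746], [344.0, 243.0])]
wrist keeper_post []
side bar_tail [(0.94, [0.2544, 0.0507, 0.0024], [197.0, 289.0]), (0.88, [0.5537, 0.0383, 0.0043], [321.0, 242.0]), (0.69, [0.7402, 0.2385, -0.0019], [340.0, 177.0])]
side guard_edge [(0.94, [0.6333, 0.0355, 0.0711], [351.0, 208.0]), (0.29, [0.5504, 0.0362, 0.0069], [320.0, 242.0])]
side keeper_post [(0.86, [0.5475, 0.1753, 0.0359], [289.0, 201.0]), (0.22, [0.7402, 0.2404, -0.001], [340.0, 177.0])]
```

View pics/i_wrist.png

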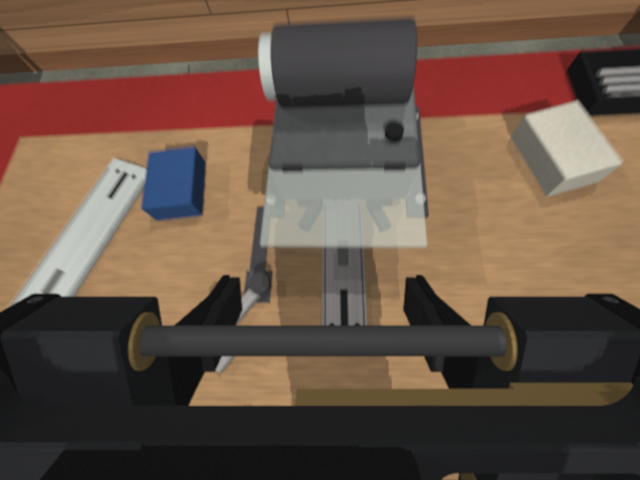

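View pics/i_s.png

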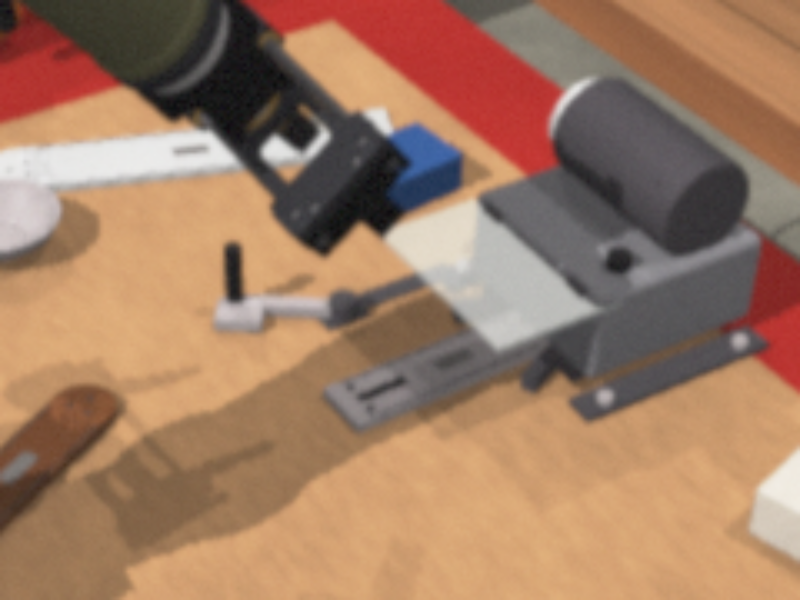

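The wrist view shows the bar's tail between the finger tips at about (345,320). The side view confirms that the gripper leans about 40° out of the mouth. The bar is lying flat and straight. I'm going down on the tail.

```bash
python3 -m pendant '{"xyz":[[0,-0.005,-0.045],[0,-0.004,-0.045],[0,0,-0.03],[0,0,0]],"turn":[0,0,0,0]}'; python3 st.py
```

```text
time_s: 19.08
tool_pos: [0.573, 0.0319, 0.079]
tool_rot: [-173.0, 49.6, 5.6]
force: [-0.4, 0.7, 0.9]
grip_width: 0.087
t 19.075 pos [0.573  0.0319 0.079 ] jaw [ 0.005 -0.997 -0.079] app [ 0.646  0.064 -0.761] F [-0.4  0.7  0.9] w 0.087
[  3.4  -4.   -9.2 138.   -4.4   5.5 -93.2]
```

```bash
python3 -m pendant '{"xyz":[[0.014,0.001,-0.015],[0.014,0.001,-0.02],[0.01,0,-0.015],[0,0,0]],"turn":[0,0,0,0]}'; python3 st.py
```

```text
time_s: 19.58
tool_pos: [0.6116, 0.0328, 0.0611]
tool_rot: [-173.9, 50.9, 4.9]
force: [-1.1, -0.2, -0.3]
grip_width: 0.0871
t 19.575 pos [0.6116 0.0328 0.0611] jaw [ 0.002 -0.998 -0.067] app [ 0.628  0.053 -0.776] F [-1.1 -0.2 -0.3] w 0.0871
[  22.3    4.1  -28.5  132.3   25.9    5.5 -121.8]
```

```bash
python3 -m pendant '{"xyz":[[0.005,0.002,-0.02],[0.005,0,-0.015],[0,0,0]],"turn":[0,0,0]}'; python3 st.py
```

```text
time_s: 19.95
tool_pos: [0.6207, 0.0308, 0.0451]
tool_rot: [-174.3, 51.1, 4.3]
force: [-0.3, -0.4, -0.6]
grip_width: 0.0868
t 19.95 pos [0.6207 0.0308 0.0451] jaw [-0.002 -0.998 -0.062] app [ 0.626  0.047 -0.778] F [-0.3 -0.4 -0.6] w 0.0868
[  26.     7.8  -32.6  131.4   57.4    5.5 -151.9]
```

```bash
cat > fk.py <<'E'
import numpy as np
from scipy.optimize import least_squares
from scipy.spatial.transform import Rotation as R
D=[([-63.99,18.44,-4.02,83.18,1.29,78.54,-3.26],[.2765,.5876,.2215],[0,0,-1],[.426,.905,0]),
([-32.86,24.22,31.94,106.57,-15.5,53.69,-84.0],[.5797,.0351,.005],[-.002,-.002,-1],[-.002,-1,.002]),
([-38.07,8.57,36.43,84.69,-4.89,88.8,-91.9],[.575,.0347,.33],[-.007,-.003,-1],[-.0015,-1,.003]),
([-18.4,13.8,17.3,49.,-4.1,117.6,-93.5],[.5653,.0352,.5741],[.001,-.008,-1],[-.002,-1,.008]),
([-11.7,22.9,13.9,29.4,-6.3,117.6,-92.7],[.6511,.0332,.6356],[.182,.002,-.983],[.001,-1,-.001]),
([-16.6,13.3,27.4,11.8,-13.9,117.6,-92.5],[.5435,.0261,.8829],[.615,.023,-.788],[.01,-1,-.021]),
([1.,-17.2,-7.3,75.5,-1.6,80.,-97.2],[.5396,.0563,.6885],[.659,.068,-.749],[.024,-.997,-.07]),
([2.9,-15.5,-9.4,132.6,-4.5,22.7,-94.7],[.5654,.0432,.1831],[.639,.066,-.766],[.009,-.997,-.079]),
([3.4,-4.,-9.2,138.,-4.4,5.5,-93.2],[.573,.0319,.079],[.646,.064,-.761],[.005,-.997,-.079]),
([22.3,4.1,-28.5,132.3,25.9,5.5,-121.8],[.6116,.0328,.0611],[.628,.053,-.776],[.002,-.998,-.067]),
([26.,7.8,-32.6,131.4,57.4,5.5,-151.9],[.6207,.0308,.0451],[.626,.047,-.778],[-.002,-.998,-.062])]
def rz(a): return R.from_euler('z',a,degrees=True).as_matrix()
def ry(a): return R.from_euler('y',a,degrees=True).as_matrix()
def fk(q,p,s):
    h,a,e1,b,e2,e3,c=p
    A=rz(s[0]*q[0])@ry(q[1]); x=np.array([0,0,h])+A@[0,0,0]
    A=A@rz(s[1]*q[2]); x=x+A@[e1,0,a]
    A=A@ry(q[3]); x=x+A@[e2,0,b]
    A=A@rz(s[2]*q[4])@ry(q[5]); x=x+A@[e3,0,c]
    A=A@rz(s[3]*q[6])
    return x,A
def res(p,s):
    o=[]
    for q,t,ap,jw in D:
        x,A=fk(q,p,s); o+=list(x-t)+list(.1*(A[:,2]-ap))
    return np.array(o)
def fit():
    import itertools
    best=None
    for s in itertools.product([1,-1],repeat=3):
        r=least_squares(res,[.3,.4,0,.4,0,0,.3],args=(list(s)+[1],))
        if best is None or r.cost<best[0]: best=(r.cost,r.x,s)
    return best
if __name__=='__main__':
    b=fit(); print(b[0],b[1].round(4),b[2]); s=list(b[2])
    print(np.abs(res(b[1],s+[1])).max())
    for s4 in (1,-1):
        for q,t,ap,jw in D[:3]:
            A=fk(q,b[1],s+[s4])[1]; print(s4,A.round(2).tolist(),jw)
E
python3 fk.py
```

```text
0.002803921253049679 [0.2738 0.4305 0.0424 0.5114 0.0117 0.0243 0.3301] (-1, -1, -1)
0.027328079150045217
1 [[-0.32, -0.95, -0.0], [-0.95, 0.32, -0.0], [0.0, 0.0, -1.0]] [0.426, 0.905, 0]
1 [[-0.21, -0.98, -0.0], [-0.98, 0.21, -0.0], [0.0, 0.0, -1.0]] [-0.002, -1, 0.002]
1 [[0.06, -1.0, -0.01], [-1.0, -0.06, -0.0], [0.0, 0.01, -1.0]] [-0.0015, -1, 0.003]
-1 [[-0.43, -0.9, -0.0], [-0.9, 0.43, -0.0], [0.0, 0.0, -1.0]] [0.426, 0.905, 0]
-1 [[0.0, 1.0, -0.0], [1.0, -0.0, -0.0], [-0.0, -0.0, -1.0]] [-0.002, -1, 0.002]
-1 [[0.0, 1.0, -0.01], [1.0, -0.0, -0.0], [-0.0, -0.01, -1.0]] [-0.0015, -1, 0.003]
```

```bash
python3 - <<'E'
import fk as F, numpy as np
from scipy.optimize import least_squares
from fk import *
s=[-1,-1,-1,-1]
def fk2(q,p):
    h,hx,hy,a,ax,ay,b,bx,by,c,cx,cy=p[:12]
    A=rz(-q[0]); x=A@[hx,hy,h]; A=A@ry(q[1]); A=A@rz(-q[2]); x=x+A@[ax,ay,a]
    A=A@ry(q[3]); x=x+A@[bx,by,b]; A=A@rz(-q[4])@ry(q[5]); x=x+A@[cx,cy,c]
    return x,A@rz(-q[6])
def res(p): return np.concatenate([fk2(q,p)[0]-t for q,t,_,_ in D])
r=least_squares(res,[.27,0,0,.43,0,0,.51,0,0,.33,0,0],loss='soft_l1',f_scale=.003); print(r.x.round(4)); print(res(r.x).reshape(-1,3).round(4))
E
```

```text
[ 2.490e-01  1.000e-04 -1.540e-02  4.672e-01 -8.000e-04 -4.588e-01
  5.131e-01 -2.000e-04  4.482e-01  3.683e-01 -9.000e-04 -5.000e-04]
[[ 0.     -0.     -0.0003]
 [ 0.0001 -0.0002 -0.0001]
 [-0.0001 -0.0001 -0.0004]
 [-0.0002  0.0009  0.0002]
 [ 0.0002 -0.0001 -0.0001]
 [-0.0001 -0.0002 -0.0001]
 [-0.0003  0.0004  0.0005]
 [ 0.0005 -0.0004  0.    ]
 [-0.0002  0.0003 -0.0002]
 [-0.     -0.0006  0.0003]
 [-0.0002 -0.      0.0001]]
```

```bash
cat > ik.py <<'E'
import numpy as np
from scipy.optimize import least_squares
from fk import *
P=[.249,0,-.0154,.4672,0,-.4588,.5131,0,.4482,.3683,0,0]
LO=np.array([-163.93,-17.29,-79.2,3.27,-89.18,5.43,-154.24]);HI=np.array([163.93,119.83,71.16,140.29,269.18,117.66,154.24])
def fk2(q,p=P):
    h,hx,hy,a,ax,ay,b,bx,by,c,cx,cy=p[:12]
    A=rz(-q[0]); x=A@[hx,hy,h]; A=A@ry(q[1]); A=A@rz(-q[2]); x=x+A@[ax,ay,a]
    A=A@ry(q[3]); x=x+A@[bx,by,b]; A=A@rz(-q[4])@ry(q[5]); x=x+A@[cx,cy,c]
    A=A@rz(-q[6]); return x,A[:,2],-A[:,0]
def solve(pos,app,jaw,q0):
    def f(q):
        x,a,j=fk2(q); return np.concatenate([(x-pos)*10,a-app,j-jaw,(q-q0)*1e-6])
    r=least_squares(f,np.clip(q0,LO+.1,HI-.1),bounds=(LO,HI)); x,a,j=fk2(r.x)
    return r.x,np.linalg.norm(x-pos),np.degrees(np.arccos(np.clip(a@app,-1,1))),np.degrees(np.arccos(np.clip(j@jaw,-1,1)))
E
python3 - <<'E'
from ik import *
rng=np.random.default_rng(0)
q0s=[np.array([26.,7.8,-32.6,131.4,57.4,6,-151]),np.array([3.4,-4,-9.2,138,-4.4,6,-93]),np.array([-25,10,30,130,-30,10,-60.])]
for th in (40,35,45):
  t=np.radians(th); app=np.array([np.sin(t),0,-np.cos(t)])
  for x in (.57,.59,.61,.63,.655,.66):
    best=None
    for q0 in q0s:
      for k in range(3):
        s=solve(np.array([x,.034,.01]),app,np.array([0,-1.,0]),q0+rng.normal(0,8,7)*(k>0)); 
        if best is None or s[1]*1000+s[2]+s[3]<best[1]*1000+best[2]+best[3]: best=s
    print(th,x,best[0].round(0),[round(v,3) for v in best[1:]])
E
```

```text
40 0.57 [ -24.    5.   15.  137.   56.    5. -154.] [np.float64(0.001), np.float64(4.499), np.float64(0.231)]
40 0.59 [-70.  13.  64. 137. -89.   5. -13.] [np.float64(0.001), np.float64(2.993), np.float64(0.177)]
40 0.61 [-62.  14.  56. 135. -89.   5. -13.] [np.float64(0.001), np.float64(2.768), np.float64(0.158)]
40 0.63 [-55.  16.  50. 132. -89.   5. -13.] [np.float64(0.001), np.float64(2.485), np.float64(0.135)]
40 0.655 [-48.  17.  43. 129. -89.   5. -13.] [np.float64(0.001), np.float64(2.058), np.float64(0.106)]
40 0.66 [-47.  18.  42. 129. -89.   5. -13.] [np.float64(0.0), np.float64(1.964), np.float64(0.1)]
35 0.57 [ -27.    5.   17.  137.   48.    5. -147.] [np.float64(0.0), np.float64(0.0), np.float64(0.0)]
35 0.59 [  -0.    8.   -9.  134.   58.    7. -154.] [np.float64(0.0), np.float64(0.0), np.float64(0.0)]
35 0.61 [   6.   10.  -15.  131.   59.    8. -154.] [np.float64(0.0), np.float64(0.0), np.float64(0.0)]
35 0.63 [-44.  13.  39. 130. -35.   5. -65.] [np.float64(0.0), np.float64(0.0), np.float64(0.0)]
35 0.655 [ -19.   14.   12.  126.   18.    6. -116.] [np.float64(0.0), np.float64(0.0), np.float64(0.0)]
35 0.66 [-42.  17.  37. 126. -44.   7. -56.] [np.float64(0.0), np.float64(0.0), np.float64(0.0)]
45 0.57 [-77.  11.  71. 139. -89.   5. -12.] [np.float64(0.002), np.float64(8.234), np.float64(0.519)]
45 0.59 [-72.  14.  66. 137. -89.   5. -14.] [np.float64(0.002), np.float64(7.832), np.float64(0.499)]
45 0.61 [-64.  15.  58. 135. -89.   5. -13.] [np.float64(0.002), np.float64(7.62), np.float64(0.468)]
45 0.63 [-57.  16.  51. 132. -89.   5. -13.] [np.float64(0.002), np.float64(7.347), np.float64(0.432)]
45 0.655 [-50.  18.  45. 129. -89.   5. -13.] [np.float64(0.002), np.float64(6.933), np.float64(0.386)]
45 0.66 [-48.  18.  43. 129. -89.   5. -13.] [np.float64(0.002), np.float64(6.841), np.float64(0.376)]
```

```bash
python3 -m pendant '{"xyz":[[-0.004,0.002,-0.01],[-0.004,0.001,-0.01],[-0.002,0,-0.01],[0,0,0]],"turn":[0,0,0,0]}'; python3 st.py
```

```text
time_s: 20.45
tool_pos: [0.6122, 0.0325, 0.0304]
tool_rot: [-174.2, 52.4, 4.5]
force: [0.1, -0.1, 0.1]
grip_width: 0.0873
t 20.45 pos [0.6122 0.0325 0.0304] jaw [-0.001 -0.998 -0.061] app [ 0.608  0.048 -0.792] F [ 0.1 -0.1  0.1] w 0.0873
[  23.3    8.7  -30.2  132.    59.4    5.5 -154.1]
```

```bash
python3 -m pendant '{"xyz":[[0,0.001,-0.012],[0,0.001,-0.01],[0,0,0]],"turn":[0,0,0]}'; python3 st.py
```

```text
time_s: 20.82
tool_pos: [0.6136, 0.0335, 0.0181]
tool_rot: [-174.1, 53.5, 4.7]
force: [0.5, -0.3, 0.9]
grip_width: 0.087
t 20.825 pos [0.6136 0.0335 0.0181] jaw [-0.    -0.998 -0.061] app [ 0.593  0.049 -0.803] F [ 0.5 -0.3  0.9] w 0.087
[  19.5   10.2  -26.4  131.4   59.6    5.5 -154.2]
```

```bash
python3 -m pendant '{"xyz":[[0,0.001,-0.008],[0,0,-0.004],[0,0,0]],"turn":[0,0,0]}'; python3 st.py; python3 - <<'E'
from h import *
for c in ['wrist','side']:
    M,im=snap(c,'j_%s.png'%c)
im=cv2.imread('pics/j_side.png')[150:285,250:430]; cv2.imwrite('pics/j_s.png',cv2.resize(im,(800,600)))
E
```

```text
time_s: 21.2
tool_pos: [0.6146, 0.0339, 0.0112]
tool_rot: [-174.0, 54.0, 4.9]
force: [0.1, 1.0, -1.1]
grip_width: 0.0869
t 21.2 pos [0.6146 0.0339 0.0112] jaw [ 0.    -0.998 -0.061] app [ 0.585  0.05  -0.809] F [ 0.1  1.  -1.1] w 0.0869
[  17.9   11.1  -24.9  131.    59.7    5.5 -154.2]
```

View pics/j_wrist.png

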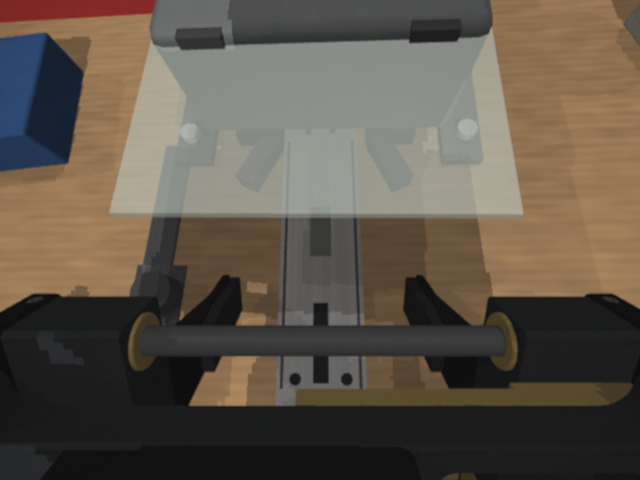

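View pics/j_s.png

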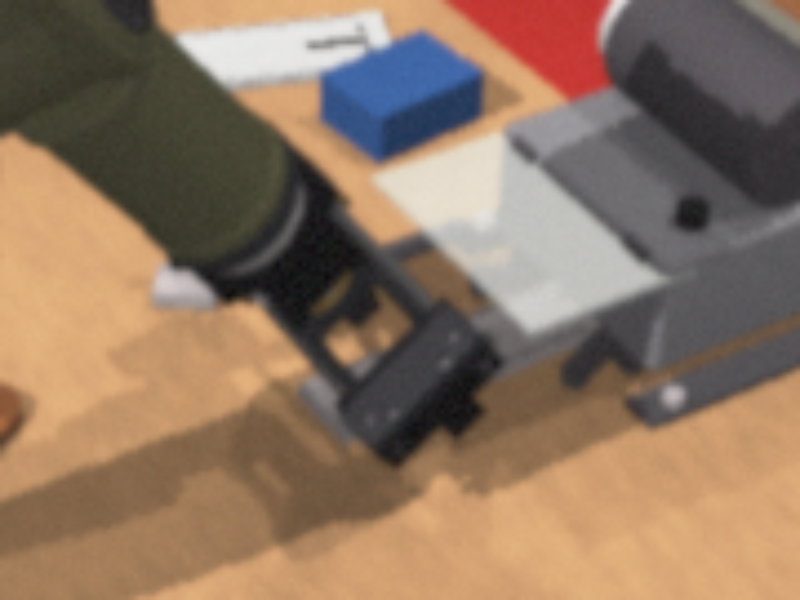

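The jaws straddle the bar, whose edges are at columns 283 and 362, and the bar runs straight between the lead-ins. I'm closing for the first stroke.

```bash
python3 -m pendant '{"xyz":[[0,0,-0.002],[0,0,0],[0,0,0],[0,0,0],[0,0,0]],"turn":[0,0,0,0,0]}' 0.4 20; python3 -m pendant '{"xyz":[[0.012,0,0],[0.012,0,0],[0.008,0,0],[0,0,0]],"turn":[0,0,0,0]}'; python3 st.py
```

```text
time_s: 21.92
tool_pos: [0.6149, 0.0339, 0.0105]
tool_rot: [-174.0, 54.1, 4.9]
force: [-0.0, -0.0, -0.1]
grip_width: 0.0448
time_s: 22.42
tool_pos: [0.6483, 0.0302, 0.0128]
tool_rot: [-174.3, 54.0, 4.3]
force: [0.9, -0.2, 1.1]
grip_width: 0.0353
t 22.425 pos [0.6483 0.0302 0.0128] jaw [-0.006 -0.998 -0.059] app [ 0.587  0.044 -0.809] F [ 0.9 -0.2  1.1] w 0.0353
[  19.1   14.7  -26.   126.7   58.5    7.3 -151.7]
```

```bash
python3 - <<'E'
from h import *
for c in ['wrist','side']:
    M,im=snap(c,'k_%s.png'%c)
    print(c,find(c,M,'bar_tail')[:3])
im=cv2.imread('pics/k_side.png')[150:285,250:430]; cv2.imwrite('pics/k_s.png',cv2.resize(im,(800,600)))
E
```

```text
wrist []
side [(0.92, [0.3383, -0.2951, 0.0003], [318.0, 393.0]), (0.72, [0.2523, 0.0523, 0.0015], [196.0, 289.0]), (0.49, [0.5875, 0.0374, 0.0072], [334.0, 236.0])]
```

View pics/k_wrist.png

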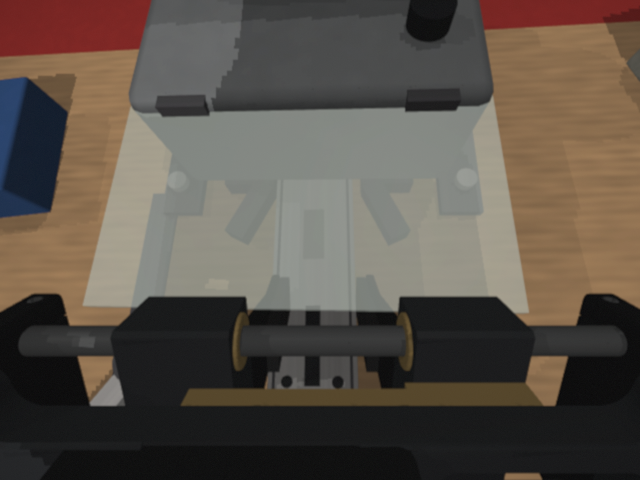

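View pics/k_s.png

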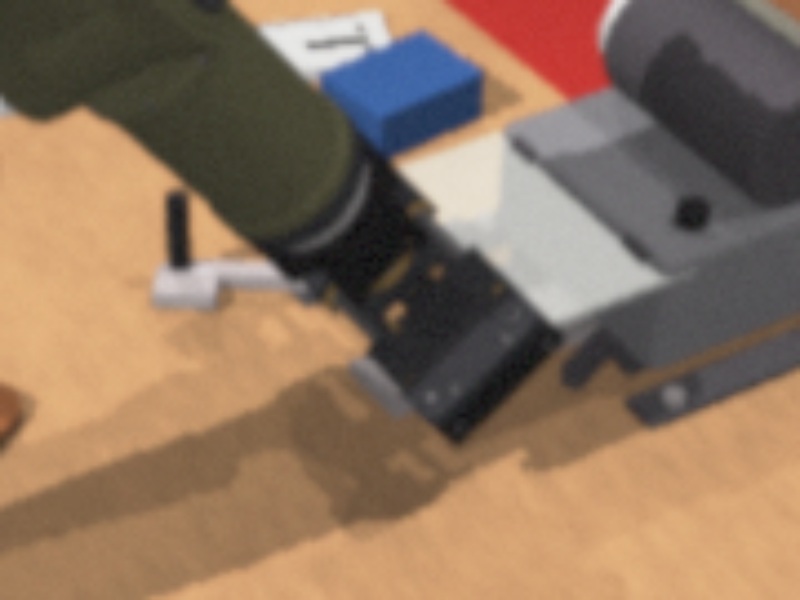

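```bash
python3 -m pendant '{"xyz":[[-0.015,0.001,0.006],[-0.02,0.001,0.006],[-0.02,0.001,0.004],[-0.02,0,0],[-0.01,0,0],[0,0,0]],"turn":[0,0,0,0,0,0]}' 0.17 20; python3 st.py
```

```text
time_s: 23.38
tool_pos: [0.5561, 0.0355, 0.0253]
tool_rot: [-174.5, 54.4, 4.5]
force: [0.6, -0.6, -0.1]
grip_width: 0.0147
t 23.375 pos [0.5561 0.0355 0.0253] jaw [-0.001 -0.998 -0.056] app [ 0.581  0.045 -0.813] F [ 0.6 -0.6 -0.1] w 0.0147
[  37.2    3.6  -44.6  137.2   39.3    5.9 -135.6]
```

```bash
python3 -m pendant '{"xyz":[[0,0,-0.009],[0,0,-0.007],[0,0,0]],"turn":[0,0,0]}'; python3 st.py
```

```text
time_s: 23.75
tool_pos: [0.5568, 0.0355, 0.012]
tool_rot: [-174.5, 54.6, 4.6]
force: [-0.7, 0.6, -0.1]
grip_width: 0.0151
t 23.75 pos [0.5568 0.0355 0.012 ] jaw [ 0.002 -0.998 -0.055] app [ 0.577  0.046 -0.816] F [-0.7  0.6 -0.1] w 0.0151
[  32.2    5.6  -39.9  137.4   58.5    5.5 -154.2]
```

```bash
python3 -m pendant '{"xyz":[[0,0,-0.006],[0,0,0]],"turn":[0,0]}'; python3 -m pendant '{"xyz":[[0.01,0,-0.001],[0.01,0,0],[0,0,0]],"turn":[0,0,0]}'; python3 st.py
```

```text
time_s: 24.0
tool_pos: [0.5573, 0.0356, 0.009]
tool_rot: [-174.3, 54.9, 4.7]
force: [-0.0, 0.7, -1.4]
grip_width: 0.0149
time_s: 24.38
tool_pos: [0.5784, 0.0357, 0.0085]
tool_rot: [-174.2, 54.9, 4.7]
force: [0.2, 0.4, -0.0]
grip_width: 0.0147
t 24.375 pos [0.5784 0.0357 0.0085] jaw [-0.    -0.998 -0.058] app [ 0.573  0.047 -0.818] F [ 0.2  0.4 -0. ] w 0.0147
[  24.1    8.2  -31.7  134.8   58.7    5.8 -154. ]
```

```bash
python3 -m pendant '{"xyz":[[0.008,-0.001,-0.001],[0.008,0,0],[0,0,0]],"turn":[0,0,0]}'; python3 st.py;  python3 -m pendant '{"xyz":[[0.008,0,0],[0.008,0,0],[0,0,0]],"turn":[0,0,0]}'; python3 st.py
```

```text
time_s: 24.75
tool_pos: [0.595, 0.0345, 0.0072]
tool_rot: [-174.2, 54.9, 4.7]
force: [0.4, 0.4, 0.1]
grip_width: 0.0147
t 24.75 pos [0.595  0.0345 0.0072] jaw [-0.001 -0.998 -0.058] app [ 0.573  0.047 -0.818] F [0.4 0.4 0.1] w 0.0147
[  22.2   10.1  -29.6  132.8   59.     6.3 -153.7]
time_s: 25.12
tool_pos: [0.6116, 0.0343, 0.0072]
tool_rot: [-174.2, 54.9, 4.7]
force: [0.5, -0.2, 0.6]
grip_width: 0.0149
t 25.125 pos [0.6116 0.0343 0.0072] jaw [-0.001 -0.998 -0.058] app [ 0.572  0.047 -0.819] F [ 0.5 -0.2  0.6] w 0.0149
[  22.3   12.   -29.6  130.6   59.1    7.1 -153. ]
```

```bash
python3 - <<'E'
from h import *
for c in ['wrist','side']:
    M,im=snap(c,'l_%s.png'%c)
    print(c,find(c,M,'bar_tail')[:3])
im=cv2.imread('pics/l_side.png')[150:285,250:430]; cv2.imwrite('pics/l_s.png',cv2.resize(im,(800,600)))
E
```

```text
wrist [(0.89, [0.6181, 0.0371, 0.0014], [319.0, 283.0])]
side [(0.94, [0.338, -0.2957, 0.0046], [318.0, 392.0]), (0.57, [0.2517, 0.0498, 0.0029], [196.0, 290.0]), (0.23, [0.5912, -0.4391, -0.004], [481.0, 389.0])]
```

View pics/l_wrist.png

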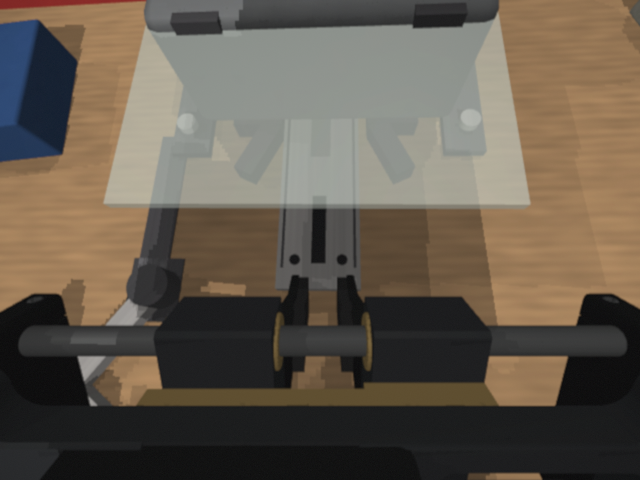

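View pics/l_s.png

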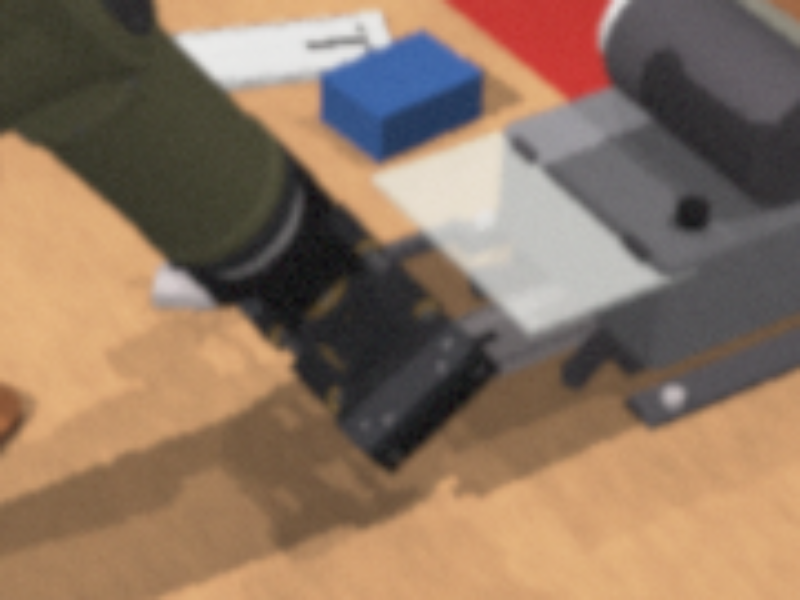

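```bash
python3 -c "
from h import *
M=T('wrist')
for uv in [(277,289),(360,290)]: print(ray('wrist',M,uv,.008).round(4))"
python3 -m pendant '{"xyz":[[0.008,0,0],[0.008,0,0],[0,0,0]],"turn":[0,0,0]}'; python3 st.py
```

```text
[0.6132 0.0594 0.008 ]
[0.6123 0.0149 0.008 ]
time_s: 25.7
tool_pos: [0.6275, 0.0341, 0.0069]
tool_rot: [-174.3, 55.0, 4.6]
force: [-0.1, 0.3, 0.9]
grip_width: 0.0147
t 25.7 pos [0.6275 0.0341 0.0069] jaw [-0.001 -0.998 -0.057] app [ 0.572  0.046 -0.819] F [-0.1  0.3  0.9] w 0.0147
[  22.4   13.8  -29.8  128.6   58.9    8.  -152.1]
```

```bash
python3 -m pendant '{"xyz":[[0.007,0,0],[0.005,0,0],[0,0,0]],"turn":[0,0,0]}'; python3 st.py;python3 -m pendant '{"xyz":[[0.004,0,0],[0,0,0]],"turn":[0,0]}'; python3 st.py
```

```text
time_s: 26.08
tool_pos: [0.6402, 0.034, 0.0068]
tool_rot: [-174.4, 55.0, 4.6]
force: [-0.8, 0.2, 3.6]
grip_width: 0.0147
t 26.075 pos [0.6402 0.034  0.0068] jaw [-0.001 -0.998 -0.056] app [ 0.572  0.046 -0.819] F [-0.8  0.2  3.6] w 0.0147
[  22.6   15.3  -30.   126.9   58.7    8.6 -151.4]
time_s: 26.32
tool_pos: [0.6444, 0.0341, 0.0069]
tool_rot: [-174.4, 55.0, 4.6]
force: [-0.6, 0.2, 2.3]
grip_width: 0.0151
t 26.325 pos [0.6444 0.0341 0.0069] jaw [-0.001 -0.998 -0.056] app [ 0.572  0.046 -0.819] F [-0.6  0.2  2.3] w 0.0151
[  22.6   15.7  -30.1  126.4   58.6    8.9 -151.1]
```

```bash
for d in 1 2; do python3 -m pendant '{"xyz":[[0.003,0,0],[0,0,0]],"turn":[0,0]}'; done; python3 st.py
```

```text
time_s: 26.58
tool_pos: [0.6463, 0.034, 0.0064]
tool_rot: [-174.5, 55.1, 4.5]
force: [-7.2, -0.9, 9.4]
grip_width: 0.0148
time_s: 26.82
tool_pos: [0.6464, 0.0339, 0.0062]
tool_rot: [-174.8, 55.3, 4.2]
force: [-8.3, 0.7, 11.1]
grip_width: 0.0149
t 26.825 pos [0.6464 0.0339 0.0062] jaw [-0.001 -0.999 -0.051] app [ 0.568  0.041 -0.822] F [-8.3  0.7 11.1] w 0.0149
[  22.7   16.1  -30.4  125.9   58.4    9.5 -150.7]
```

```bash
python3 - <<'E'
from h import *
for c in ['wrist','side']:
    M,im=snap(c,'m_%s.png'%c)
    print(c,find(c,M,'bar_tail')[:3],find(c,M,'guard_edge')[:1])
im=cv2.imread('pics/m_side.png')[150:285,250:430]; cv2.imwrite('pics/m_s.png',cv2.resize(im,(800,600)))
E
```

```text
wrist [] [(0.69, [0.6376, 0.0334, 0.0744], [315.0, 293.0])]
side [(0.85, [0.2517, 0.0538, 0.0038], [195.0, 288.0]), (0.75, [0.3412, -0.295, 0.0042], [319.0, 391.0])] [(0.66, [0.6342, 0.0365, 0.0745], [351.0, 207.0])]
```

View pics/m_wrist.png

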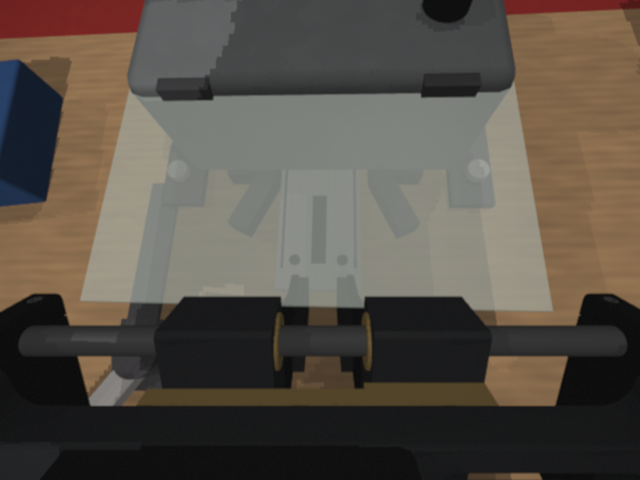

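View pics/m_s.png

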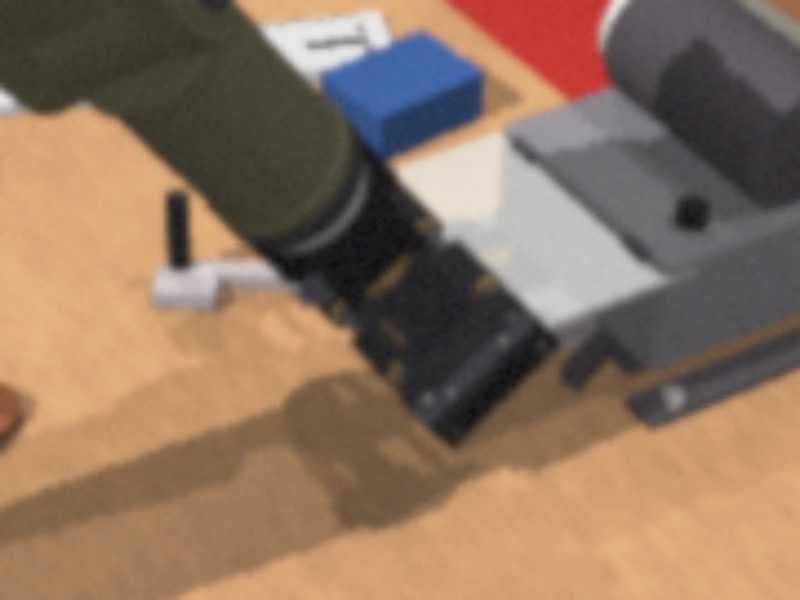

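```bash
python3 -c "
from h import *
M=T('wrist')
for uv,z in [((278,290),.008),((361,290),.008),((320,170),.014),((82,300),.079),((552,310),.079),((318,305),.075),((282,170),.008),((358,170),.008)]: print(uv,ray('wrist',M,uv,z).round(4))
im=cv2.imread('pics/m_wrist.png')[150:320,220:420]; cv2.imwrite('pics/m_w.png',cv2.resize(im,(800,680))[:600])"
```

```text
(278, 290) [0.6481 0.0582 0.008 ]
(361, 290) [0.6477 0.014  0.008 ]
(320, 170) [0.7157 0.0354 0.014 ]
(82, 300) [0.6353 0.1103 0.079 ]
(552, 310) [ 0.6313 -0.0394  0.079 ]
(318, 305) [0.6336 0.0324 0.075 ]
(282, 170) [0.7196 0.0585 0.008 ]
(358, 170) [0.7183 0.0133 0.008 ]
```

View pics/m_w.png

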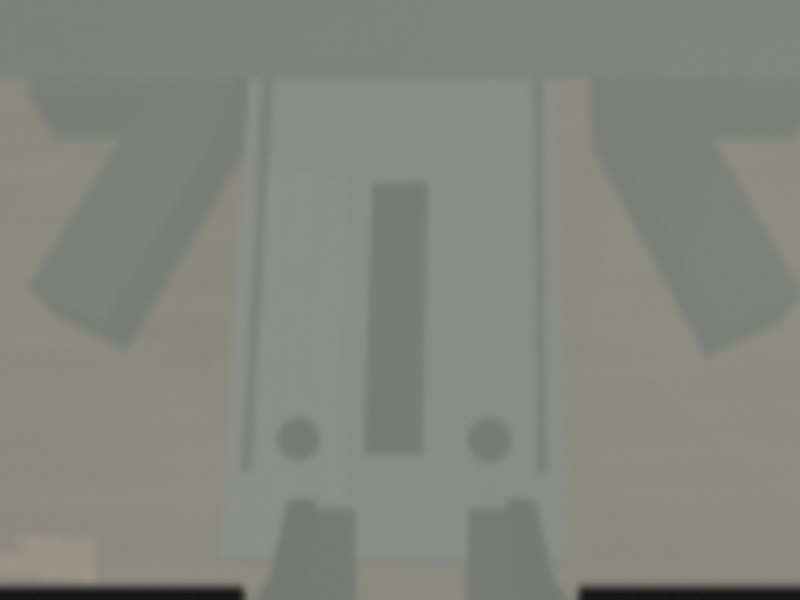

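```bash
python3 -m pendant '{"xyz":[[0.006,0,0.0005],[0.003,0,0]],"turn":[0,0]}'; python3 st.py
```

```text
time_s: 27.38
tool_pos: [0.6473, 0.0339, 0.0055]
tool_rot: [-175.7, 55.8, 3.4]
force: [-41.7, -0.7, 44.8]
grip_width: 0.0145
t 27.375 pos [0.6473 0.0339 0.0055] jaw [-0.002 -0.999 -0.042] app [ 0.562  0.033 -0.827] F [-41.7  -0.7  44.8] w 0.0145
[  22.9   16.4  -31.1  125.4   57.8   10.7 -149.9]
```

The bar is home. Its tail end is about 14 mm inside the guard's front edge, and pushing to 42 N moved it no further. I'm backing out and going to the keeper post.

```bash
python3 -m pendant '{"xyz":[[-0.012,0,0.002],[-0.02,0,0.008],[-0.025,0,0.015],[-0.02,0,0.03],[0,0,0.04],[0,0,0]],"turn":[0,0,0,0,0,0]}'; python3 st.py; python3 - <<'E'
from h import *
for c in ['wrist','scene','side']:
    M,im=snap(c,'n_%s.png'%c)
    print(c,[find(c,M,n)[:2] for n in ['bar_tail','keeper_post','keeper_pivot']])
E
```

```text
time_s: 28.12
tool_pos: [0.5785, 0.0278, 0.0725]
tool_rot: [-176.4, 55.7, 2.2]
force: [1.1, -0.3, -0.2]
grip_width: 0.0148
t 28.125 pos [0.5785 0.0278 0.0725] jaw [-0.014 -0.999 -0.036] app [ 0.563  0.021 -0.826] F [ 1.1 -0.3 -0.2] w 0.0148
[  50.    -0.   -56.1  131.6    8.8   14.4 -105.4]
wrist [[(0.59, [0.6541, 0.035, 0.0037], [316.0, 209.0]), (0.39, [0.5463, 0.1724, 0.037], [93.0, 357.0])], [(0.82, [0.5485, 0.1735, 0.0369], [93.0, 353.0]), (0.16, [0.77, -0.2181, 0.0018], [603.0, 78.0])], [(0.78, [0.615, 0.1258, 0.012], [194.0, 256.0]), (0.37, [0.7655, -0.2165, 0.001], [601.0, 83.0])]]
scene [[(0.94, [0.2587, 0.0549, 0.001], [375.0, 216.0]), (0.56, [0.3402, -0.2889, 0.003], [244.0, 200.0])], [(0.7, [0.5493, 0.17, 0.0356], [380.0, 293.0])], [(0.68, [0.6131, 0.1209, 0.0128], [346.0, 313.0]), (0.29, [0.6194, 0.3729, -0.0027], [467.0, 362.0])]]
side [[(0.64, [0.3405, -0.2968, 0.0025], [319.0, 393.0]), (0.59, [0.6439, 0.0363, 0.0079], [354.0, 228.0])], [(0.61, [0.5462, 0.1742, 0.0348], [289.0, 202.0])], []]
```

View pics/n_wrist.png

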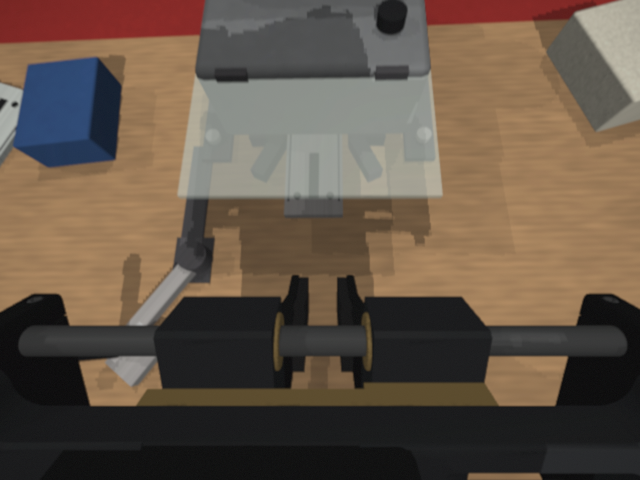

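```bash
python3 -m pendant '{"xyz":[[-0.003,0.01,0.025],[-0.004,0.03,0.005],[-0.004,0.036,0],[-0.004,0.036,0],[-0.004,0.035,0],[0,0,0]],"turn":[0,0.05,0.05,0.05,0.05,0]}' 0.55; python3 st.py
```

```text
time_s: 29.48
tool_pos: [0.5573, 0.1803, 0.1018]
tool_rot: [-176.3, 55.9, 14.2]
force: [0.5, -1.4, 0.0]
grip_width: 0.0476
t 29.475 pos [0.5573 0.1803 0.1018] jaw [ 0.193 -0.981 -0.037] app [ 0.544  0.138 -0.828] F [ 0.5 -1.4  0. ] w 0.0476
[  47.9   -4.8  -68.6  129.    -0.5   18.9 -101.1]
```

```bash
python3 -m pendant '{"xyz":[[0.001,-0.006,-0.02],[0,0,-0.015],[0,0,0]],"turn":[0,0,0]}'; python3 st.py; python3 - <<'E'
from h import *
for c in ['side','scene']:
    M,im=snap(c,'o_%s.png'%c)
im=cv2.imread('pics/o_side.png')[140:260,210:370]; a=cv2.resize(im,(400,300))
im=cv2.imread('pics/o_scene.png')[230:350,310:470]; b=cv2.resize(im,(400,300))
cv2.imwrite('pics/o.png',np.hstack([a,b]))
E
```

```text
time_s: 29.85
tool_pos: [0.5586, 0.1702, 0.0676]
tool_rot: [-176.4, 56.0, 13.8]
force: [-0.3, -0.0, -0.6]
grip_width: 0.0475
t 29.85 pos [0.5586 0.1702 0.0676] jaw [ 0.187 -0.982 -0.035] app [ 0.544  0.133 -0.829] F [-0.3 -0.  -0.6] w 0.0475
[  50.4    4.4  -72.8  130.7   31.    16.2 -128.4]
```

View pics/o.png

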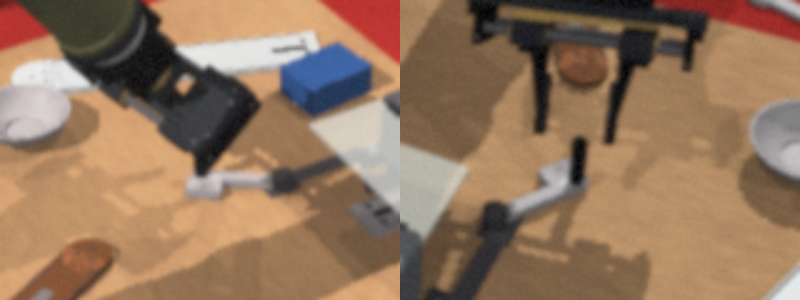

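```bash
python3 -m pendant '{"xyz":[[0,0.003,-0.015],[0,0,-0.015],[0,0,-0.01],[0,0,0]],"turn":[0,0,0,0]}'; python3 st.py; python3 - <<'E'
from h import *
for c in ['side','scene']:
    M,im=snap(c,'p_%s.png'%c)
im=cv2.imread('pics/p_side.png')[140:260,210:370]; a=cv2.resize(im,(400,300))
im=cv2.imread('pics/p_scene.png')[230:350,310:470]; b=cv2.resize(im,(400,300))
cv2.imwrite('pics/p.png',np.hstack([a,b]))
E
```

```text
time_s: 30.45
tool_pos: [0.5627, 0.1719, 0.0321]
tool_rot: [-176.5, 55.5, 13.2]
force: [-0.2, 0.8, -0.3]
grip_width: 0.0479
t 30.45 pos [0.5627 0.1719 0.0321] jaw [ 0.18  -0.983 -0.034] app [ 0.551  0.13  -0.824] F [-0.2  0.8 -0.3] w 0.0479
[  29.7    9.   -53.8  132.    56.8   14.3 -153.9]
```

View pics/p.png

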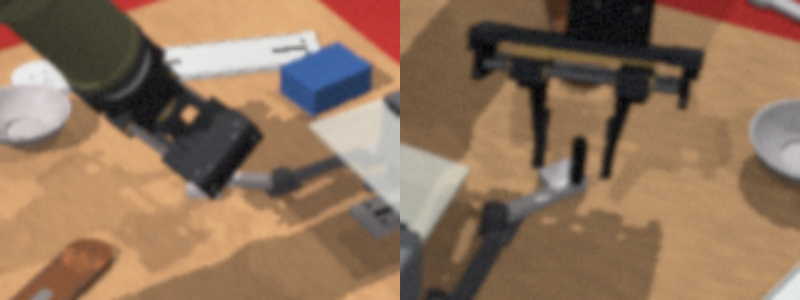

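```bash
python3 -c "
from h import *
M=T('scene')
print(ray('scene',M,(381,286),.06),ray('scene',M,(381.5,302),.012))
print(px('scene',M,[.5627,.1719,.032]),px('scene',M,[.5524,.1695,.0475]),px('scene',M,[.548,.172,.0475]))"
python3 -m pendant '{"xyz":[[0,0.001,-0.003],[0,0,0],[0,0,0],[0,0,0],[0,0,0],[0,0,0]],"turn":[0,0,0,0,0,0]}' 0 12; python3 st.py
```

```text
[0.55405338 0.1721556  0.06      ] [0.55174188 0.17610968 0.012     ]
[378.52056709 298.23615051] [379.61832947 289.39613162] [381.46842096 288.37796009]
time_s: 31.3
tool_pos: [0.5647, 0.1742, 0.033]
tool_rot: [-176.3, 55.2, 13.3]
force: [-0.7, 1.7, 0.7]
grip_width: 0.0131
t 31.3 pos [0.5647 0.1742 0.033 ] jaw [ 0.178 -0.983 -0.037] app [ 0.556  0.132 -0.821] F [-0.7  1.7  0.7] w 0.0131
[  24.2    8.2  -48.4  132.    55.6   13.4 -153.7]
```

```bash
python3 -m pendant '{"xyz":[[-0.009,-0.014,0],[-0.006,-0.016,0],[0,0,0]],"turn":[-0.02,-0.02,0]}'; python3 st.py
```

```text
time_s: 31.68
tool_pos: [0.5497, 0.1438, 0.0331]
tool_rot: [-176.3, 55.2, 11.1]
force: [-2.4, 0.4, 1.1]
grip_width: 0.0133
t 31.675 pos [0.5497 0.1438 0.0331] jaw [ 0.139 -0.99  -0.037] app [ 0.561  0.11  -0.821] F [-2.4  0.4  1.1] w 0.0133
[  28.8    4.7  -49.8  134.8   49.2   11.4 -148.6]
```

```bash
python3 -m pendant '{"xyz":[[-0.002,-0.0165,0],[0.0015,-0.0165,0],[0.005,-0.016,0],[0,0,0]],"turn":[-0.02,-0.02,-0.02,0]}'; python3 st.py
```

```text
time_s: 32.17
tool_pos: [0.5548, 0.0961, 0.0332]
tool_rot: [-176.2, 55.1, 7.9]
force: [-3.3, -1.3, 2.1]
grip_width: 0.0134
t 32.175 pos [0.5548 0.0961 0.0332] jaw [ 0.082 -0.996 -0.038] app [ 0.566  0.078 -0.821] F [-3.3 -1.3  2.1] w 0.0134
[  34.9    3.7  -50.   135.5   41.6    9.8 -139.4]
```

```bash
python3 -m pendant '{"xyz":[[0.0075,-0.0145,0],[0.0105,-0.0128,0],[0.013,-0.0103,0],[0,0,0]],"turn":[-0.02,-0.02,-0.02,0]}'; python3 st.py
```

```text
time_s: 32.67
tool_pos: [0.5884, 0.0582, 0.0335]
tool_rot: [-176.0, 55.1, 4.5]
force: [-0.7, -0.5, 0.8]
grip_width: 0.0135
t 32.675 pos [0.5884 0.0582 0.0335] jaw [ 0.021 -0.999 -0.04 ] app [ 0.571  0.045 -0.82 ] F [-0.7 -0.5  0.8] w 0.0135
[  34.2    7.5  -45.3  132.2   47.4   10.9 -143. ]
```

```bash
python3 -m pendant '{"xyz":[[0.014,-0.007,0],[0.014,-0.004,0],[0,0,0]],"turn":[-0.02,-0.01,0]}'; python3 st.py; python3 -m pendant '{"xyz":[[0.007,-0.001,0],[0.003,0,0],[0,0,0]],"turn":[0,0,0]}'; python3 st.py
```

```text
time_s: 33.05
tool_pos: [0.6176, 0.0475, 0.0336]
tool_rot: [-176.0, 55.1, 2.8]
force: [-0.8, -0.4, 1.3]
grip_width: 0.0133
t 33.05 pos [0.6176 0.0475 0.0336] jaw [-0.009 -0.999 -0.04 ] app [ 0.572  0.028 -0.82 ] F [-0.8 -0.4  1.3] w 0.0133
[  31.3   10.9  -41.7  128.7   52.4   12.7 -147.4]
time_s: 33.42
tool_pos: [0.6278, 0.0463, 0.0336]
tool_rot: [-176.1, 55.1, 2.7]
force: [-0.1, -0.2, 1.0]
grip_width: 0.0131
t 33.425 pos [0.6278 0.0463 0.0336] jaw [-0.008 -0.999 -0.039] app [ 0.572  0.027 -0.82 ] F [-0.1 -0.2  1. ] w 0.0131
[  30.9   12.2  -41.3  127.5   53.1   13.2 -147.4]
```

```bash
for i in 1 2; do python3 -m pendant '{"xyz":[[0.004,0,0],[0,0,0]],"turn":[0,0]}'; done; python3 st.py; python3 - <<'E'
from h import *
for c in ['wrist','side']:
    M,im=snap(c,'q_%s.png'%c)
    print([find(c,M,n)[:2] for n in ['keeper_post','keeper_pivot']])
im=cv2.imread('pics/q_side.png')[140:290,250:450]; cv2.imwrite('pics/q_s.png',cv2.resize(im,(800,600)))
E
```

```text
time_s: 33.67
tool_pos: [0.6317, 0.0461, 0.0336]
tool_rot: [-176.1, 55.1, 2.7]
force: [-0.2, 1.0, 0.9]
grip_width: 0.0129
time_s: 33.92
tool_pos: [0.6345, 0.0465, 0.0329]
tool_rot: [-176.2, 55.2, 2.7]
force: [1.3, 1.2, 1.7]
grip_width: 0.012
t 33.925 pos [0.6345 0.0465 0.0329] jaw [-0.008 -0.999 -0.038] app [ 0.57   0.027 -0.821] F [1.3 1.2 1.7] w 0.012
[  30.4   13.1  -40.9  126.5   53.7   13.7 -147.6]
[[(0.66, [0.6117, 0.047, 0.0358], [323.0, 337.0]), (0.16, [0.7413, 0.2421, 0.0027], [57.0, 156.0])], []]
[[], []]
```

View pics/q_wrist.png

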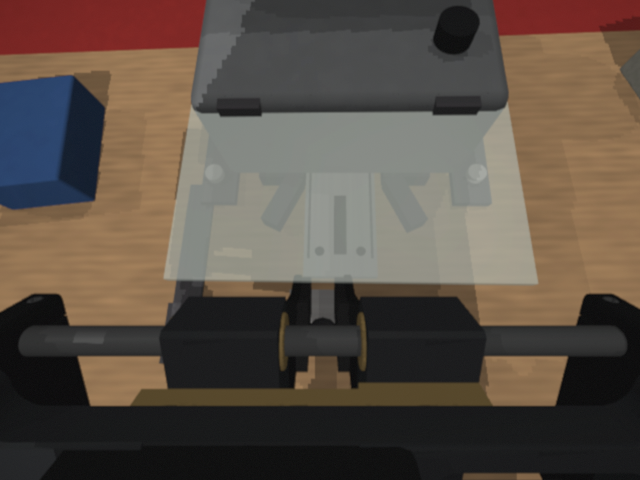

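View pics/q_s.png

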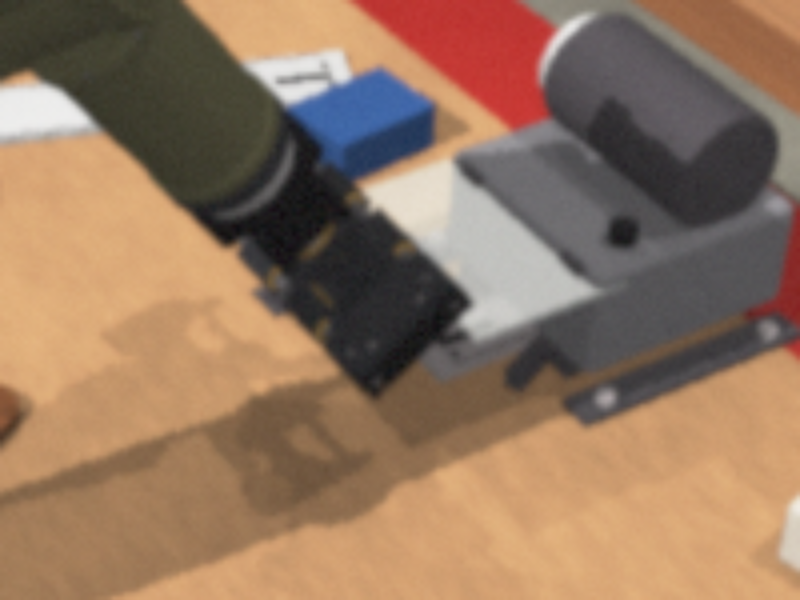

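```bash
python3 -m pendant '{"xyz":[[0,0,0],[0,0,0],[0,0,0]],"turn":[0,0,0]}' 0.5; python3 -m pendant '{"xyz":[[-0.012,0,0.016],[-0.02,0,0.028],[-0.02,0,0.028],[-0.02,0,0.02],[0,0,0]],"turn":[0,0,0,0,0]}'; python3 st.py; python3 - <<'E'
from h import *
for c in ['wrist','side','scene']:
    M,im=snap(c,'r_%s.png'%c)
    print([find(c,M,n)[:2] for n in ['keeper_post','keeper_pivot','bar_tail']])
im=cv2.imread('pics/r_side.png')[140:290,250:450]; cv2.imwrite('pics/r_s.png',cv2.resize(im,(800,600)))
E
```

```text
time_s: 34.6
tool_pos: [0.6341, 0.0452, 0.0324]
tool_rot: [-176.2, 55.3, 2.5]
force: [0.1, -0.0, -0.0]
grip_width: 0.0343
time_s: 35.22
tool_pos: [0.5794, 0.0389, 0.1006]
tool_rot: [-176.8, 55.7, 1.4]
force: [-0.7, 0.0, -0.4]
grip_width: 0.0436
t 35.225 pos [0.5794 0.0389 0.1006] jaw [-0.021 -0.999 -0.031] app [ 0.563  0.014 -0.826] F [-0.7  0.  -0.4] w 0.0436
[ 52.7  -4.9 -59.2 130.   -2.3  18.5 -97.5]
[[(0.84, [0.6131, 0.0445, 0.0378], [317.0, 258.0])], [(0.9, [0.6115, 0.1274, 0.0098], [219.0, 270.0])], []]
[[(0.51, [0.6093, 0.0459, 0.0366], [340.0, 221.0])], [(0.74, [0.6136, 0.1247, 0.0121], [323.0, 211.0])], [(0.93, [0.2529, 0.0517, 0.0031], [196.0, 289.0]), (0.84, [0.6454, 0.0366, 0.0044], [354.0, 229.0])]]
[[(0.23, [0.6203, 0.3712, -0.003], [466.0, 362.0])], [(0.64, [0.6167, 0.1236, 0.0104], [347.0, 316.0]), (0.29, [0.632, 0.0341, 0.073], [304.0, 286.0])], [(0.81, [0.2624, 0.0562, 0.0003], [375.0, 217.0]), (0.78, [0.339, -0.2878, 0.0011], [245.0, 200.0])]]
```

View pics/r_wrist.png

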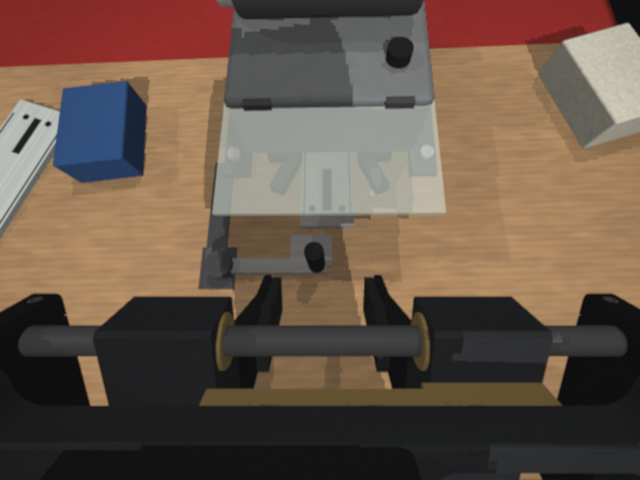

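View pics/r_s.png

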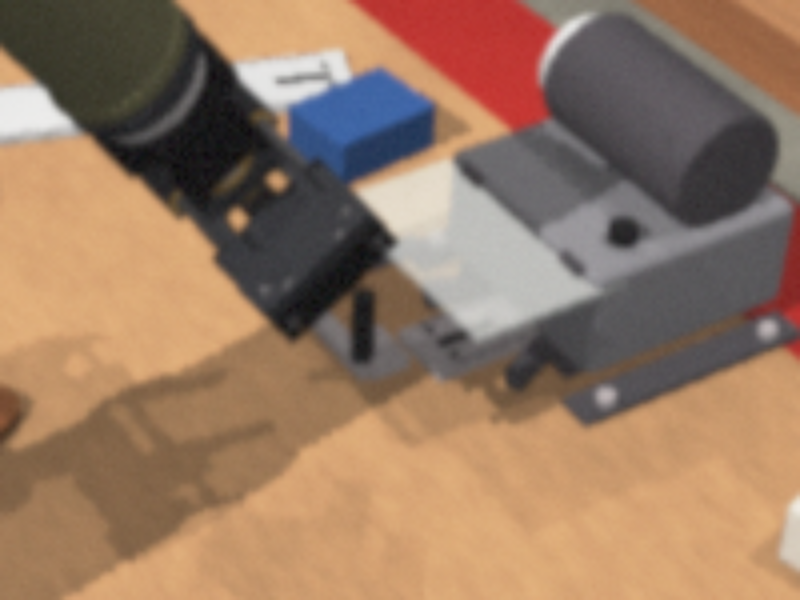

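The keeper lies across behind the tail, with its post at (316,255) and the arm about parallel to the guard edge. I'll nudge the post from behind with shut fingers to make sure it is on its end stop.

```bash
python3 -m pendant '{"xyz":[[-0.006,0.003,-0.01],[-0.006,0.003,-0.02],[0,0,-0.02],[0,0,-0.02],[0,0,0]],"turn":[0,0,0,0,0]}' 0 15; python3 st.py
```

```text
time_s: 36.45
tool_pos: [0.5666, 0.0437, 0.04]
tool_rot: [-176.9, 56.0, 1.3]
force: [-1.0, 0.2, -0.2]
grip_width: 0.0035
t 36.45 pos [0.5666 0.0437 0.04  ] jaw [-0.023 -0.999 -0.03 ] app [ 0.559  0.012 -0.829] F [-1.   0.2 -0.2] w 0.0035
[  51.5    5.2  -61.9  133.7   42.4   13.2 -139.7]
```

```bash
python3 -m pendant '{"xyz":[[0.012,0,-0.005],[0.01,0,-0.003],[0.005,0,0],[0,0,0]],"turn":[0,0,0,0]}'; python3 st.py; for i in 1 2 3; do python3 -m pendant '{"xyz":[[0.003,0,0],[0,0,0]],"turn":[0,0]}'; done
```

```text
time_s: 36.95
tool_pos: [0.5957, 0.0445, 0.0344]
tool_rot: [-176.7, 55.9, 1.4]
force: [-0.8, -0.1, -0.1]
grip_width: 0.0003
t 36.95 pos [0.5957 0.0445 0.0344] jaw [-0.023 -0.999 -0.032] app [ 0.561  0.014 -0.828] F [-0.8 -0.1 -0.1] w 0.0003
[  43.7   10.4  -54.9  130.5   54.6   15.1 -149.8]
time_s: 37.2
tool_pos: [0.5986, 0.0443, 0.035]
tool_rot: [-176.8, 55.8, 1.3]
force: [-0.4, 0.4, 0.2]
grip_width: 0.0003
time_s: 37.45
tool_pos: [0.5998, 0.0443, 0.0338]
tool_rot: [-176.9, 56.0, 1.2]
force: [-2.8, -0.1, 2.6]
grip_width: 0.0008
time_s: 37.7
tool_pos: [0.6, 0.0444, 0.0319]
tool_rot: [-177.1, 56.3, 1.1]
force: [-4.0, 0.8, 2.5]
grip_width: 0.0005
```

```bash
python3 -m pendant '{"xyz":[[0.005,0,0.001],[0,0,0]],"turn":[0,0]}'; python3 -m pendant '{"xyz":[[-0.015,0,0.002],[-0.02,0,0.015],[-0.02,-0.01,0.04],[0,-0.01,0.05],[0,0,0.05],[0,0,0.05],[0,0,0]],"turn":[0,0,0,0,0,0,0]}'; python3 st.py; python3 - <<'E'
from h import *
for c in ['wrist','side','scene']:
    M,im=snap(c,'s_%s.png'%c)
    print([find(c,M,n)[:2] for n in ['keeper_post','keeper_pivot','bar_tail','guard_edge']])
im=cv2.imread('pics/s_side.png')[140:290,250:450]; cv2.imwrite('pics/s_s.png',cv2.resize(im,(800,600)))
E
```

```text
time_s: 37.95
tool_pos: [0.6, 0.0447, 0.0295]
tool_rot: [-177.5, 56.7, 0.8]
force: [-4.1, -0.0, 3.3]
grip_width: 0.0003
time_s: 38.83
tool_pos: [0.5514, 0.018, 0.1733]
tool_rot: [178.9, 58.4, -3.9]
force: [-0.0, -0.4, -0.5]
grip_width: 0.0005
t 38.825 pos [0.5514 0.018  0.1733] jaw [-0.051 -0.999  0.01 ] app [ 0.523 -0.035 -0.852] F [-0.  -0.4 -0.5] w 0.0005
[ 46.  -17.  -47.3 126.7 -15.3  34.1 -86.1]
[[(0.64, [0.6082, 0.0479, 0.0367], [288.0, 246.0]), (0.63, [0.6347, 0.0375, -0.0011], [300.0, 230.0])], [(0.98, [0.6116, 0.126, 0.0114], [214.0, 252.0]), (0.17, [0.632, 0.0395, 0.003], [298.0, 231.0])], [(0.83, [0.6561, 0.0377, 0.004], [298.0, 210.0]), (0.23, [0.7444, 0.2391, 0.0021], [121.0, 145.0])], [(0.81, [0.6367, 0.0347, 0.0775], [298.0, 204.0])]]
[[(0.67, [0.7122, 0.03, -0.0022], [378.0, 223.0]), (0.57, [0.6108, 0.0474, 0.0369], [340.0, 220.0])], [], [(0.9, [0.2511, 0.0541, 0.004], [195.0, 288.0]), (0.71, [0.3422, -0.294, 0.0034], [319.0, 391.0])], [(0.76, [0.6354, 0.0354, 0.0719], [352.0, 208.0])]]
[[], [(0.65, [0.6121, 0.1177, 0.0145], [345.0, 312.0])], [(0.76, [0.2591, 0.0544, 0.0013], [374.0, 215.0]), (0.63, [0.3393, -0.292, 0.0034], [243.0, 199.0])], [(0.74, [0.2463, 0.3269, -0.0018], [481.0, 241.0]), (0.68, [0.6312, 0.0359, 0.0704], [305.0, 287.0])]]
```

View pics/s_wrist.png

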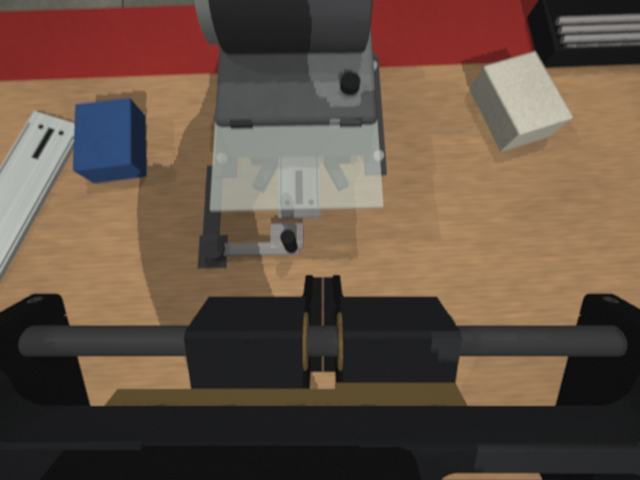

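View pics/s_s.png

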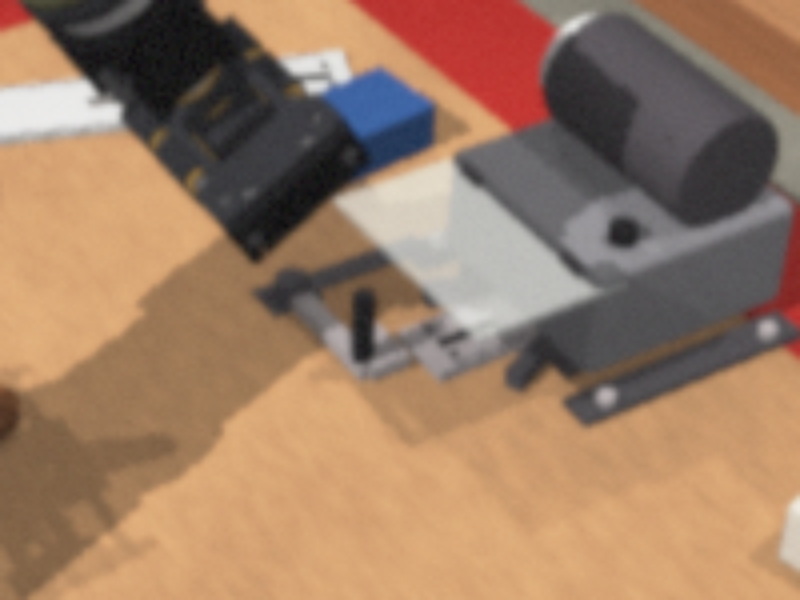

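View pics/s_scene.png

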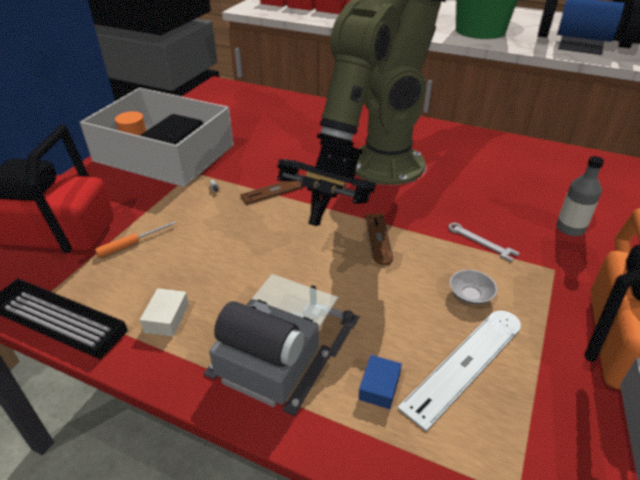

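```bash
python3 -c "
from h import *
M=T('wrist')
im=cv2.imread('pics/s_wrist.png')[140:280,180:400]; cv2.imwrite('pics/s_w.png',cv2.resize(im,(800,509),interpolation=cv2.INTER_CUBIC))"
```

```text
(no output)
```

View pics/s_w.png

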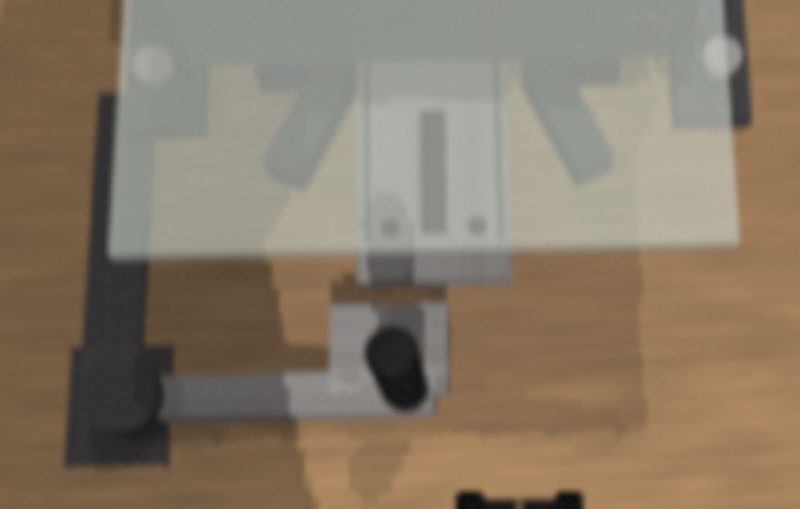

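```bash
python3 -c "
from h import *
M=T('wrist')
s=800/220
g=lambda u,v,z:ray('wrist',M,(180+u/s,140+v/s),z).round(4)
print('tail',g(358,284,.008),g(512,281,.008),'padfront',g(388,303,.012),'guard top',g(110,260,.079),g(738,245,.079),'arm edge',g(170,418,.012),g(435,415,.012),'roof',g(430,58,.014))"; python3 st.py
```

```text
tail [0.6393 0.0591 0.008 ] [0.6381 0.0143 0.008 ] padfront [0.6321 0.0502 0.012 ] guard top [0.6264 0.1082 0.079 ] [ 0.6231 -0.0373  0.079 ] arm edge [0.6017 0.1119 0.012 ] [0.5989 0.0379 0.012 ] roof [0.7069 0.0355 0.014 ]
t 39.575 pos [0.5481 0.0181 0.1676] jaw [-0.051 -0.999  0.008] app [ 0.515 -0.033 -0.857] F [0.  1.  0.5] w 0.0006
[ 46.1 -16.7 -47.6 127.  -15.3  34.  -86.1]
```

```bash
python3 -m pendant '{"xyz":[[0,0,0.03],[0,0,0.03],[0,0,0],[0,0,0],[0,0,0]],"turn":[0,0,0,0,0]}'; python3 st.py; python3 -c "
from h import *
M,im=snap('wrist','t.png')
for n in ['bar_tail','guard_edge','keeper_post']: print(n,find('wrist',M,n)[:1])
from cell import sign_off
print(sign_off())"
```

```text
time_s: 40.2
tool_pos: [0.5467, 0.0178, 0.2266]
tool_rot: [179.0, 59.2, -3.8]
force: [-0.3, -0.9, -0.3]
grip_width: 0.0002
t 40.2 pos [0.5467 0.0178 0.2266] jaw [-0.052 -0.999  0.009] app [ 0.512 -0.034 -0.859] F [-0.3 -0.9 -0.3] w 0.0002
[ 24.8 -17.1 -28.1 122.9  -5.6  41.7 -94.1]
bar_tail [(0.57, [0.6522, 0.0335, 0.0004], [304.0, 221.0])]
guard_edge [(0.65, [0.6368, 0.0338, 0.0757], [302.0, 215.0])]
keeper_post []
the job is handed in; nothing more can be done
None
```

The short steel bar is home in the dresser and the keeper is across behind its tail. I handed the job in at about 40 s with the gripper shut and clear of everything.

**What I did:**
- I gripped the bar by its tail and slid it flat into the channel mouth.
- The moves carry no tilt, so I got the lean by driving the arm to the edge of its reach in free space. It leaned about 35–37° at the bench, short of the 40° advised.
- A leaning grip pulled the bar about 30 mm further in, then slipped off it.
- I pushed the bar the rest of the way with the fingertips on its tail.
- I then gripped the keeper post, swung it round to its stop, and let go.

**Last checks:**
- **Bar:** pushing forward with about 42 N moved it no further. After the swing its tail measured about 14 mm inside the guard's front edge, against 15 mm nominal. Against the housing front the figure was about 12 mm, the same before and after the swing.
- **Keeper:** the post stopped dead at about 4 N when nudged. The arm looks parallel to the guard edge to within about 1°.
- **Other things:** all appear unmoved in the pictures.

**Failed or unclear:**
- **Force spike:** one short reading of 76 N came as joint 6 reached its limit in free air. That is under the 120 N wrist limit.
- **Joint limits:** the last joint ran within about 0.1° of its range, and joints 2 and 6 rested at theirs.
- **Last look:** the detector did not find the keeper post in the final picture. It had found it in the ones just before.

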